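Put away the cutlery and the mills

ROBOT

A 6-joint arm with a two-finger parallel gripper is mounted at the origin on a cart in front of the work surface, level with it; the furniture and walls round the work are solid. World frame = base frame: x ahead of the robot, y to its left, z up, the work surface at z = 0. Lengths are in m, angles in rad, forces in N, time in s.
With the tool pointing down it reaches from about 0.25 to 0.775 m from the base axis. Payload 4 kg.
Tool frame: the origin (TCP) lies between the finger pads; the fingertips stand 11 mm ahead of it and the grasp point (between the pads) lies 8 mm behind it; z points along the fingers, y is the direction in which the jaws open and shut (so a half turn about z gives the same grasp; the last joint's range is limited). The gripper opens to 94 mm and grips with 3 to 60 N. Pads are 16 mm wide; open, the fingers measure 119 mm over their backs; the gripper's body (75 mm by 177 mm) begins 78 mm behind the grasp point.
Start: joints at [-1.344, 0.087, 1.371, -0, 1.684, -0.103], TCP at [0.178, -0.52, 0.217] pointing down, gripper open.
Joint ranges: [-3.1, 3.1], [-0.76, 2.03], [0.27, 2.55], [-1.08, 4.22], [0.17, 2.65], [-2.57, 2.57]. Speed limits (rad/s): [2.79, 2.79, 3.14, 3.14, 3.14, 3.14].

INTERFACE

Orientations are given as [roll, pitch, yaw] about the fixed x, y, z axes, in that order (R = Rz(yaw) Ry(pitch) Rx(roll)).
In Python, from bench import get_obs, cams, ticket gives the robot as it stands. The module is installed in compiled form; this text tells all that it offers.
- The arm moves only by the shell command python3 -m crank 'ROWS'. ROWS is JSON, a list of rows, each an object of numbers: "tx", "ty", "tz": the shift along the tool's x, y, z in cm; "twist": the turn about the tool's z in degrees; "grip": the opening, from 0 (shut) to 1 (fully open). In form: [{"tx": .., "ty": .., "tz": .., "twist": .., "grip": ..}, ...]. A call has 1 to 12 rows; each row shifts and turns the commanded pose from where the row before left it, along the tool's axes as they then stand; what a row does not reach is not made up. A row lasts 1/8 s, in which the tool goes at most 62.5 mm and 10.7 degrees, less where a joint would pass 70% of its speed; a pose out of reach is approached as far as the arm can. A call is refused whole if a number of a shift passes 6.25 or a number of a turn 10.7, either way. A call with a gripper value outside its range is refused whole. The fingers move at their own pace and stop on an object; the grip force is fixed at half the most. Time passes only in rows, so rows that do not move let the fingers close. It gives the time, the measured TCP pose, the force and the opening at its end, in the units of the state.
- get_obs(): the state, without advancing time (a new reading comes with each control period).
- cams.snapshot(name): name is "scene" or "top" or "wrist"; returns a dict with "frame" (420x560x3 uint8, red, green, blue), "intrinsics" (3x3 intrinsics, pixels), "R" (3x3) and "t" (3): a world point X has camera coordinates R X + t; the wrist camera has in their place "hand_eye" (4x4, takes a point from camera to tool coordinates, whose origin is the TCP and whose axes are the flange's). Camera axes: x right, y down, z forward; pixel columns grow to the right and rows downward; lengths in m; the calibration is good to about 2 mm. A picture is of the moment at which its call begins: read the wrist's pose just before it. There is no depth.
- ticket.close_job(): hands the job in, once; it reports no verdict.
Trained networks look in a picture, given as the dict that the camera call returned (one of the last four; its "shot" number tells which), for a name from the list of things; names that differ only in an ending like _2 or _b are one class to them, and where a whole thing is asked for, a point or a joint stands for the part that bears it (a point fixed in the world has none). Each returns a list of dicts, best first, with "conf" (0 to 1); they miss things now and then, are a little off and sometimes report something else, mostly with a low value. They report only what shows in the picture. A call takes as long as a camera call. They do not tell look-alikes from the thing itself.
- cams.outline_of(picture, query): "region" (420x560 bool, what is visible of it) and "centre" ([column, row] in pixels, amid what is visible of it).
The state is a dict: "time": time; "joint_positions": joint angles; "qvel": joint speeds; "joint_torque": joint torques, N m; "tool_pos": TCP position; "ee_rot": TCP orientation; "wrist_force": force on the tool from outside, world axes, zero at the start; "wrist_torque": the same for the moment, N m; "width": finger opening in m.
Only numpy, scipy, OpenCV 4.12 (cv2) and the standard library are available. Lean on these libraries where they do the work, as an engineer would, in place of code of your own. Each camera call takes 0.05 s, during which the arm holds its last target.

TASK

Put the things that were left out on the worktop away by kind: lay the fork and the big spoon lengthwise side by side in the long wooden tray, lay the teaspoon lengthwise in the short wooden tray, and stand the two wooden mills upright on the mill stand, one on each side of its rod. The cutlery must lie flat on the floors of the trays, none on top of another (either end may point either way), and the salt shaker stays standing where it is.

Things in the scene. Friction and masses are not known exactly. Their poses are not given: they have to be found in the camera images.
- dinner_fork: steel dinner fork, loose, 205 mm long (its own x axis), 28 mm wide at the tines, 16 mm high over all; origin on its underside at mid-length; it lies flat, its z axis up. At mid-length its solid outline is about 18 mm wide and can be pinched across the width from above
- dessert_spoon: big steel spoon, loose, 199 mm long (its own x axis), 41 mm wide at the bowl, 16 mm high over all; origin on its underside at mid-length; it lies flat, its z axis up. At mid-length its solid outline is about 28 mm wide and can be pinched across the width from above
- small_spoon: steel teaspoon, loose, 138 mm long (its own x axis), 28 mm wide at the bowl, 12 mm high over all; origin on its underside at mid-length; it lies flat, its z axis up. At mid-length its solid outline is about 19 mm wide and can be pinched across the width from above
- mill_a: one of two like wooden mills, loose, upright, round, 49 mm in diameter, wood up to 120 mm, with a small metal knob (12 mm) on top to 130 mm; origin at the centre of its foot, z up; its head does not turn
- mill_b: the other wooden mill, the same in size and shape; the two may change places
- shaker: salt shaker of clear glass with a grey domed metal top, loose, 44 mm in diameter, 90 mm high, origin at the centre of its foot; it is not to be moved
- long_tray: long open beech tray, fixed, 252 x 162 mm outside, 240 mm (its x axis) by 150 mm (its y axis) inside, walls 26 mm high and 6 mm thick, floor 6 mm thick; origin under its centre at worktop height. Takes the fork and the big spoon side by side, both along its x axis, with room when each is about 36 mm to one side of its middle line
- short_tray: short open beech tray, fixed, 182 x 102 mm outside, 170 mm (its x axis) by 90 mm (its y axis) inside, walls 26 mm high and 6 mm thick, floor 6 mm thick; origin under its centre at worktop height. Takes the teaspoon along its x axis
- stand: beech stand for two mills, fixed: a flat board 60 mm (its x axis) by 125 mm (its y axis), 14 mm thick, with a metal rod of 7 mm diameter upright in its centre, a ring at the top, 142 mm high over all; origin under its centre at worktop height. A mill's place is on the board 32 mm from the rod along +y or -y of the stand.
- cabinet_corner (a point): a hazard, not a target: the front lower right corner of the fixed wall cabinet that hangs over the back left of the worktop, its underside 0.50 m above the worktop. The cabinet runs from here 0.53 m to +y, away to +x, and up; draw the hand back towards the robot before swinging past it
There are look-alikes about, which are no part of the job. Leave any pink look-alike of the short_tray alone.

How it is judged:
By the outcome, as a careful person would: the job done as asked, in the order asked, and still so for the second after the job is handed in, with the robot touching nothing.
It also fails if it takes over 120 s, if anything falls off the work surface, if the arm or the gripper's body presses on something with over 40 N, if the wrist force passes 120 N, or if a joint passes its speed limit or range.

## Working session

There is one attempt and no reset: what is moved stays moved. The work goes in short steps, Python scripts to look and compute and a shell command to move; the robot and the scene stay as the last step left them, time stands still between calls to the robot, and variables do not carry over. Pictures are saved under pics/ and viewed, and the job is handed in when it is done.

```bash
mkdir -p pics; ls; python3 - <<'E'
from bench import get_obs, cams
import cv2,numpy as np
o=get_obs(); print(o)
for n in ("scene","top","wrist"):
    s=cams.snapshot(n); cv2.imwrite(f"pics/{n}0.png",s["frame"][:,:,::-1]); print(n,{k:v for k,v in s.items() if k!="frame"})
E
```

```text
pics
{'time': 0.0, 'joint_positions': array([-1.34413316e+00,  8.79375471e-02,  1.37223176e+00,  3.58976533e-05,
        1.68358488e+00, -1.03123156e-01]), 'qvel': array([ 0.0002332 , -0.00118779, -0.0003273 , -0.00092735, -0.00031191,
       -0.00025761]), 'joint_torque': array([-1.73371509e-04, -3.40183353e+01, -3.02424932e+01,  7.18196877e-02,
        3.30556172e-02, -1.72528748e-04]), 'tool_pos': array([ 0.17799128, -0.51985875,  0.2153251 ]), 'ee_rot': array([-3.13944627e+00, -2.57997998e-04,  3.29790048e-01]), 'wrist_force': array([0.09011755, 0.10559767, 0.14860836]), 'wrist_torque': array([ 0.00593211, -0.05490151, -0.01056815]), 'width': 0.09403980599742909}
scene {'intrinsics': array([[428.14924946,   0.        , 278.18014938],
       [  0.        , 428.14924946, 202.63643632],
       [  0.        ,   0.        ,   1.        ]]), 'R': array([[ 0.64360657, -0.76500465, -0.02320486],
       [-0.35235411, -0.26925189, -0.89629794],
       [ 0.67942414,  0.58503957, -0.44284482]]), 't': array([-0.28711983,  0.44129944,  1.04119069]), 'shot': 1}
top {'intrinsics': array([[432.51
[... 193 characters left out ...]

       [-0.78742303,  0.08049658, -0.61113441],
       [ 0.60724166, -0.06908927, -0.79150757]]), 't': array([0.09588861, 0.56476669, 1.56632447]), 'shot': 2}
wrist {'intrinsics': array([[304.2329638 ,   0.        , 275.85547156],
       [  0.        , 304.2329638 , 211.6078184 ],
       [  0.        ,   0.        ,   1.        ]]), 'hand_eye': array([[-3.87995836e-04, -9.72449672e-01, -2.33112601e-01,
         6.69828723e-02],
       [ 9.99999841e-01, -4.72501681e-04,  3.06668664e-04,
        -2.98790938e-04],
       [-4.08365937e-04, -2.33112445e-01,  9.72449701e-01,
        -1.68426078e-01],
       [ 0.00000000e+00,  0.00000000e+00,  0.00000000e+00,
         1.00000000e+00]]), 'shot': 3}
```

View pics/scene0.png

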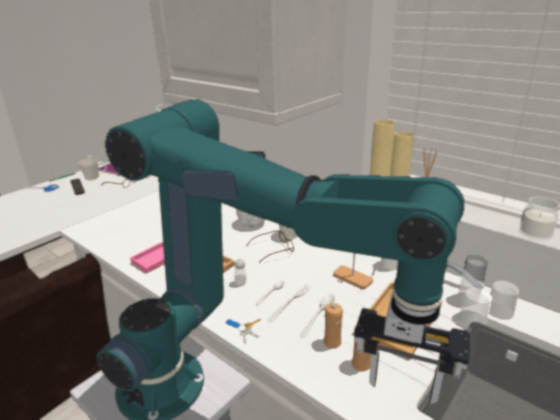

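View pics/top0.png

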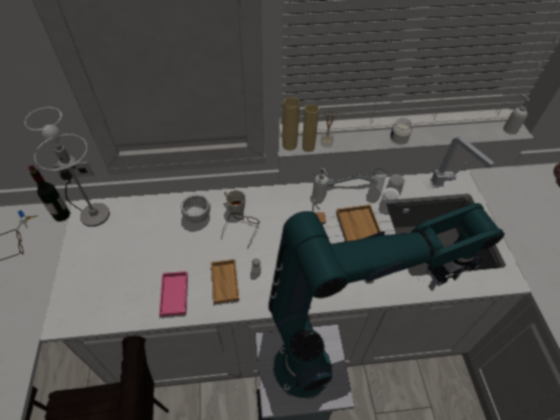

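View pics/wrist0.png

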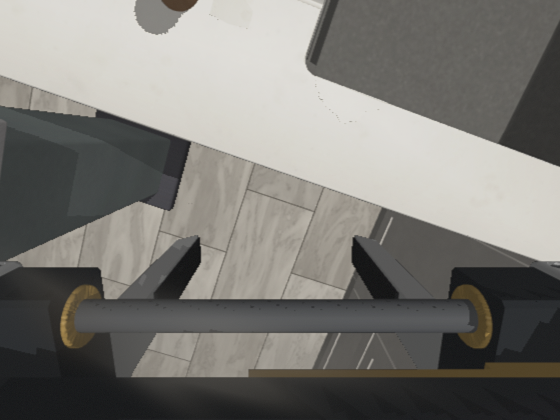

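The scene view shows three cutlery pieces at about (270,290), (290,300) and (318,313), and the mills at (333,325) and (362,355). The stand is at (352,275), the long tray at (400,310) and the shaker at (240,272). The wooden short tray is partly hidden behind the arm at (230,262), and its pink look-alike is at (155,257). In the top view the arm covers the cutlery, so I'll write helpers and run detection from here first.

```bash
cat > h.py <<'E'
from bench import get_obs, cams
import cv2,numpy as np
from scipy.spatial.transform import Rotation as Ro
def snap(n,save=None):
    o=get_obs(); s=cams.snapshot(n)
    if n=="wrist":
        T=np.eye(4);T[:3,:3]=Ro.from_euler('xyz',o["ee_rot"]).as_matrix();T[:3,3]=o["tool_pos"]
        M=np.linalg.inv(T@s["hand_eye"]); s["R"]=M[:3,:3]; s["t"]=M[:3,3]
    if save: cv2.imwrite("pics/"+save+".png",s["frame"][:,:,::-1])
    return s
def ray(s,p):
    c=-s["R"].T@s["t"]; d=s["R"].T@np.linalg.inv(s["intrinsics"])@np.array([p[0],p[1],1.]); return c,d/np.linalg.norm(d)
def onz(s,p,z):
    p=np.atleast_2d(p).astype(float); K=np.linalg.inv(s["intrinsics"])
    d=(s["R"].T@K@np.c_[p,np.ones(len(p))].T).T; c=-s["R"].T@s["t"]
    return c+d*((z-c[2])/d[:,2])[:,None]
def proj(s,X):
    q=(s["R"]@np.atleast_2d(X).T).T+s["t"]; q=q@s["intrinsics"].T; return q[:,:2]/q[:,2:]
def tri(obs):
    A=np.zeros((3,3));b=np.zeros(3)
    for s,p in obs:
        c,d=ray(s,p); P=np.eye(3)-np.outer(d,d);A+=P;b+=P@c
    X=np.linalg.solve(A,b); return X,[float(np.linalg.norm((np.eye(3)-np.outer(ray(s,p)[1],ray(s,p)[1]))@(X-ray(s,p)[0]))) for s,p in obs]
def rect(s,m,z):
    v,u=np.nonzero(m); P=onz(s,np.c_[u,v],z)[:,:2].astype(np.float32)
    (cx,cy),(w,h),a=cv2.minAreaRect(P*1000); 
    if w<h: w,h=h,w; a+=90
    a=(a+90)%180-90
    return np.round([cx/1000,cy/1000],4),round(w),round(h),round(a,1)
E
python3 - <<'E'
from h import *
s=snap("scene"); t=snap("top")
for sh,nm in ((s,"scene"),(t,"top")):
  for q in "dinner_fork dessert_spoon small_spoon mill_a shaker long_tray short_tray stand".split():
    for d in cams.outline_of(sh,q):
        if d["conf"]<.15: continue
        z={"dinner_fork":.008,"dessert_spoon":.008,"small_spoon":.006,"long_tray":.026,"short_tray":.026,"stand":.01}.get(q,.0)
        print(nm,q,round(d["conf"],2),np.round(d["centre"]),d["region"].sum(),rect(sh,d["region"],z))
E
```

```text
scene dinner_fork 0.63 [285. 309.] 165 (array([ 0.4104, -0.059 ]), 169, 20, 1.6)
scene dinner_fork 0.16 [333. 324.] 667 (array([ 0.4309, -0.2151]), 179, 44, 32.6)
scene dessert_spoon 0.76 [323. 306.] 183 (array([ 0.4358, -0.1531]), 200, 33, 6.7)
scene small_spoon 0.64 [267. 291.] 89 (array([0.4311, 0.0187]), 133, 20, 6.7)
scene small_spoon 0.28 [283. 308.] 184 (array([ 0.4245, -0.0612]), 197, 26, 1.2)
scene mill_a 0.75 [357. 357.] 371 (array([ 0.3856, -0.3314]), 101, 46, 29.2)
scene mill_a 0.63 [332. 325.] 791 (array([ 0.4385, -0.2089]), 189, 56, 31.1)
scene shaker 0.87 [239. 277.] 334 (array([0.4546, 0.1768]), 154, 47, 45.5)
scene shaker 0.19 [385. 308.] 545 (array([ 0.5899, -0.3394]), 289, 149, 37.0)
scene long_tray 0.73 [385. 305.] 598 (array([ 0.5557, -0.3518]), 272, 168, 3.6)
scene short_tray 0.95 [150. 256.] 651 (array([0.3072, 0.4502]), 148, 134, -1.5)
scene short_tray 0.68 [229. 264.] 131 (array([0.4432, 0.2153]), 85, 34, 46.6)
scene stand 0.61 [356. 274.] 566 (array([ 0.6912, -0.1449]), 147, 134, -2.5)
top shaker 0.58 [256. 265.] 137 (array([0.4396, 0.1349]), 78, 38, -4.8)
top long_tray 0.72 [358. 221.] 1106 (array([ 0.6046, -0.3377]), 177, 167, 4.1)
top short_tray 0.93 [170. 293.] 1175 (array([0.3357, 0.4709]), 193, 109, -0.9)
top short_tray 0.66 [220. 280.] 1061 (array([0.3706, 0.2668]), 193, 102, 2.2)
```

The layout is clear: the trays and cutlery all lie roughly along x. I'll raise the hand, turn it to yaw of about 0, and bring the wrist camera over the cutlery.

```bash
python3 -m crank '[{"tz":-5,"twist":9.5},{"tz":-5,"twist":9.4},{"tz":-3,"tx":3,"ty":-4},{"tx":3,"ty":-5},{"tx":3,"ty":-5},{"tx":3,"ty":-5},{"tx":3,"ty":-5},{"tx":3,"ty":-5},{"tx":3,"ty":-5},{"tx":2,"ty":-5},{}]'
python3 - <<'E'
from h import *
print(get_obs())
snap("wrist","w1");snap("scene","s1"); snap("top","t1")
E
```

```text
{'time': 1.05, 'joint_positions': array([-1.34407430e+00,  8.72146437e-02,  1.37067676e+00, -3.88310260e-05,
        1.68360497e+00, -1.03161052e-01]), 'qvel': array([4.11865553e-05, 1.23708465e-03, 2.87360026e-04, 1.19405703e-03,
       6.32306558e-04, 1.18562428e-04]), 'joint_torque': array([ 7.22324748e-04, -3.40051854e+01, -3.02605784e+01,  7.20094680e-02,
        2.36875797e-02,  2.21538116e-06]), 'tool_pos': array([ 0.1781197 , -0.52038448,  0.21650967]), 'ee_rot': array([3.14150086e+00, 4.82937033e-05, 3.29878706e-01]), 'wrist_force': array([ 0.58862302, -0.39340085,  0.34217946]), 'wrist_torque': array([ 0.01574844, -0.01560325, -0.0229605 ]), 'width': 0.09388062467384302}invalid input at $[0]: expected keys tx, ty, tz, twist, grip
```

Every row needs all five keys, so I'll write them out in full.

```bash
python3 -m crank '[{"tx":0,"ty":0,"tz":-5,"twist":9.5,"grip":1},{"tx":0,"ty":0,"tz":-5,"twist":9.4,"grip":1},{"tx":3,"ty":-4,"tz":-3,"twist":0,"grip":1},{"tx":3,"ty":-5,"tz":0,"twist":0,"grip":1},{"tx":3,"ty":-5,"tz":0,"twist":0,"grip":1},{"tx":3,"ty":-5,"tz":0,"twist":0,"grip":1},{"tx":3,"ty":-5,"tz":0,"twist":0,"grip":1},{"tx":3,"ty":-5,"tz":0,"twist":0,"grip":1},{"tx":3,"ty":-5,"tz":0,"twist":0,"grip":1},{"tx":2,"ty":-5,"tz":0,"twist":0,"grip":1},{"tx":0,"ty":0,"tz":0,"twist":0,"grip":1}]'
python3 - <<'E'
from h import *
snap("wrist","w1");snap("scene","s1"); snap("top","t1")
E
```

```text
time: 2.58
tool_pos: [0.409, -0.1274, 0.3468]
ee_rot: [-3.141, -0.001, 0.007]
wrist_force: [-0.7, -0.6, 0.2]
width: 0.0939
```

View pics/w1.png

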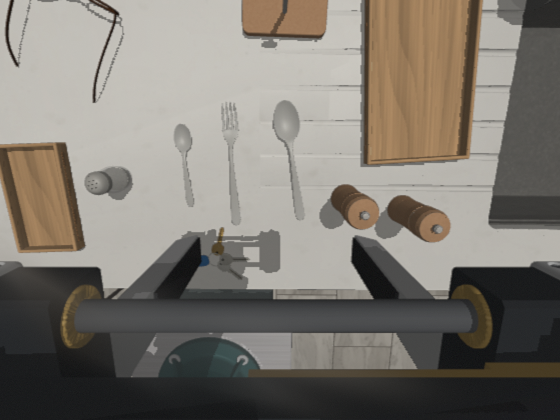

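View pics/s1.png

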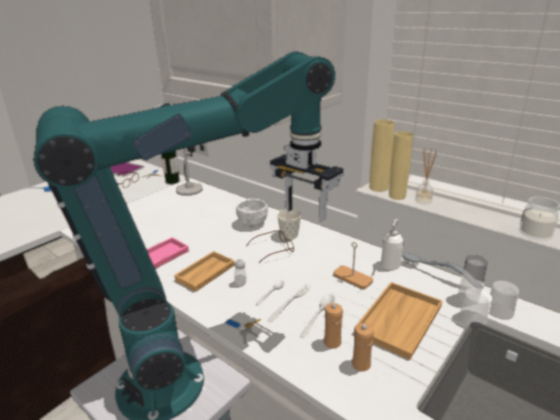

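View pics/t1.png

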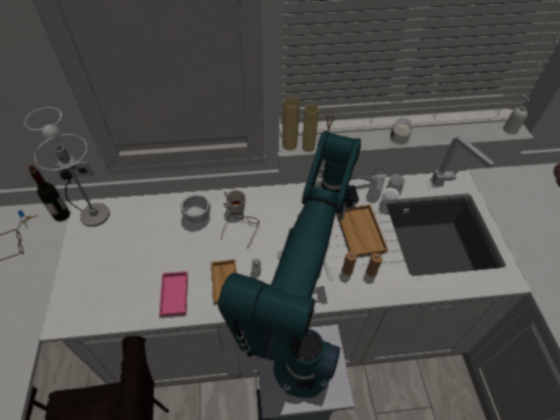

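The wrist view shows everything needed:
- **Cutlery:** teaspoon (184,165), fork (232,160), big spoon (290,150).
- **Trays and stand:** wooden short tray (42,195), long tray (420,75), stand edge (285,15).
- **Upright things:** mills with knobs at (365,215) and (437,230), shaker (97,182).

The pink tray candidate is outside this view, at scene (165,252) and top (173,293). The wooden one at scene (205,270) is the right tray. Next I'll measure them.

```bash
python3 - <<'E'
from h import *
s=snap("scene"); w=snap("wrist"); D={}
Z={"dinner_fork":.006,"dessert_spoon":.006,"small_spoon":.005,"long_tray":.026,"short_tray":.026,"stand":.014}
for sh,nm in ((s,"scene"),(w,"wrist")):
  for q in "dinner_fork dessert_spoon small_spoon mill_a shaker long_tray short_tray stand".split():
    for d in cams.outline_of(sh,q):
        if d["conf"]<.3: continue
        D.setdefault((nm,q),d)
        print(nm,q,round(d["conf"],2),np.round(d["centre"]),d["region"].sum(),rect(sh,d["region"],Z.get(q,.0)))
# height by two views: extreme ends of cutlery
for q in ("dinner_fork","dessert_spoon","small_spoon"):
    if ("wrist",q) in D and ("scene",q) in D:
        e=[]
        for sh,nm in ((s,"scene"),(w,"wrist")):
            v,u=np.nonzero(D[nm,q]["region"]); P=onz(sh,np.c_[u,v],.005)[:,0]
            e.append([(np.mean(u[P>=np.quantile(P,.97)]),np.mean(v[P>=np.quantile(P,.97)])),(np.mean(u[P<=np.quantile(P,.03)]),np.mean(v[P<=np.quantile(P,.03)]))])
        for k in (0,1): print(q,"far near".split()[k],*tri([(s,e[0][k]),(w,e[1][k])]))
img=cv2.resize(w["frame"],None,fx=2,fy=2,interpolation=cv2.INTER_CUBIC)[150:480,280:1000]
cv2.imwrite("pics/w1crop.png",img[:,:,::-1])
np.save("w1.npy",w,allow_pickle=True)
E
```

```text
scene dinner_fork 0.56 [287. 307.] 211 (array([ 0.4234, -0.0577]), 191, 26, 0.6)
scene dessert_spoon 0.66 [321. 308.] 339 (array([ 0.4391, -0.1515]), 210, 42, 6.6)
scene small_spoon 0.52 [287. 302.] 147 (array([ 0.4212, -0.0626]), 179, 29, 3.9)
scene mill_a 0.72 [362. 346.] 891 (array([ 0.4183, -0.3181]), 177, 52, 28.2)
scene mill_a 0.7 [331. 325.] 727 (array([ 0.4387, -0.2101]), 181, 50, 32.5)
scene shaker 0.65 [240. 276.] 289 (array([0.4546, 0.1765]), 152, 41, 43.9)
scene long_tray 0.9 [401. 316.] 3772 (array([ 0.5559, -0.3531]), 277, 168, 3.9)
scene short_tray 0.71 [167. 248.] 732 (array([0.3531, 0.4502]), 155, 138, -3.2)
scene short_tray 0.7 [205. 273.] 1392 (array([0.3637, 0.2488]), 209, 136, 3.3)
scene stand 0.98 [356. 276.] 628 (array([ 0.7274, -0.1275]), 263, 130, 13.2)
wrist dinner_fork 0.74 [232. 171.] 773 (array([ 0.4289, -0.0531]), 193, 24, 1.1)
wrist dessert_spoon 0.63 [287. 131.] 1385 (array([ 0.4387, -0.1475]), 198, 41, 4.5)
wrist small_spoon 0.68 [181. 142.] 667 (array([0.431, 0.021]), 136, 27, 7.0)
wrist mill_a 0.62 [352. 207.] 1478 (array([ 0.3632, -0.2621]), 96, 58
[... 464 characters left out ...]
), 79, 43, -72.2)
wrist stand 0.74 [281.  18.] 3044 (array([ 0.6461, -0.1371]), 125, 49, 89.9)
dinner_fork far [ 0.51707264 -0.05007511  0.00433759] [0.004070658061560718, 0.0040706580615606095]
dinner_fork near [ 0.33450084 -0.05859885  0.0006676 ] [0.0014515695608795732, 0.0014515695608795717]
dessert_spoon far [ 0.53382655 -0.14064422  0.01128873] [3.8166484204542835e-05, 3.816648420448336e-05]
dessert_spoon near [ 0.34561426 -0.17000123 -0.00129447] [0.0015934108842177344, 0.0015934108842178554]
small_spoon far [ 0.51233885 -0.00465899 -0.00468153] [0.03820467192410993, 0.03820467192411003]
small_spoon near [ 0.3702331   0.00548762 -0.04199855] [0.028851720242067915, 0.02885172024206795]
```

View pics/w1crop.png

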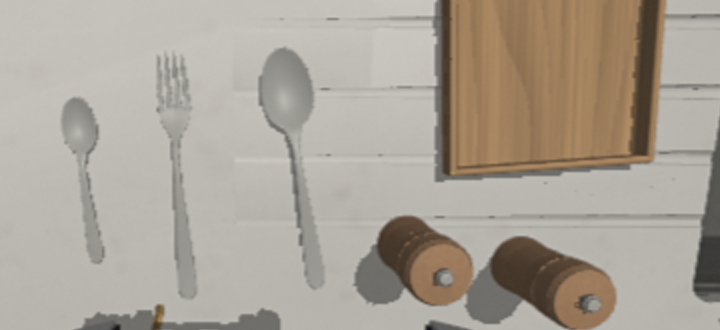

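```bash
python3 - <<'E'
from h import *
w=np.load("w1.npy",allow_pickle=True).item()
f=lambda x,y:((x+280)/2,(y+150)/2)
for n,p in (("knob1",f(444,277)),("knob2",f(591,302))): print(n,p,onz(w,p,.13)[0])
for n,a,b in (("fork",f(172,52),f(188,297)),("spoon",f(285,48),f(317,287)),("tea",f(77,98),f(97,261))):
    A=onz(w,a,.005)[0];B=onz(w,b,.005)[0];d=A-B; print(n,A[:2],B[:2],(A+B)[:2]/2,np.linalg.norm(d),np.degrees(np.arctan2(d[1],d[0])))
s=snap("scene")
a=cv2.resize(s["frame"][240:400,200:460],None,fx=3,fy=3,interpolation=cv2.INTER_CUBIC)
cv2.imwrite("pics/s1crop.png",a[:,:,::-1]); np.save("s1.npy",s,allow_pickle=True)
E
```

```text
knob1 (362.0, 213.5) [ 0.37963199 -0.24360166  0.13      ]
knob2 (435.5, 226.0) [ 0.36244871 -0.3414821   0.13      ]
fork [ 0.53293641 -0.05276596] [ 0.33136577 -0.05854784] [ 0.43215109 -0.0556569 ] 0.20165354680351497 1.6430292658688637
spoon [ 0.53574952 -0.14231203] [ 0.34008853 -0.17061737] [ 0.43791903 -0.1564647 ] 0.19769779203465596 8.231600873887173
tea [0.49803252 0.02518925] [0.36359193 0.01836244] [0.43081223 0.02177585] 0.13461381490928082 2.9069456127881987
```

View pics/s1crop.png

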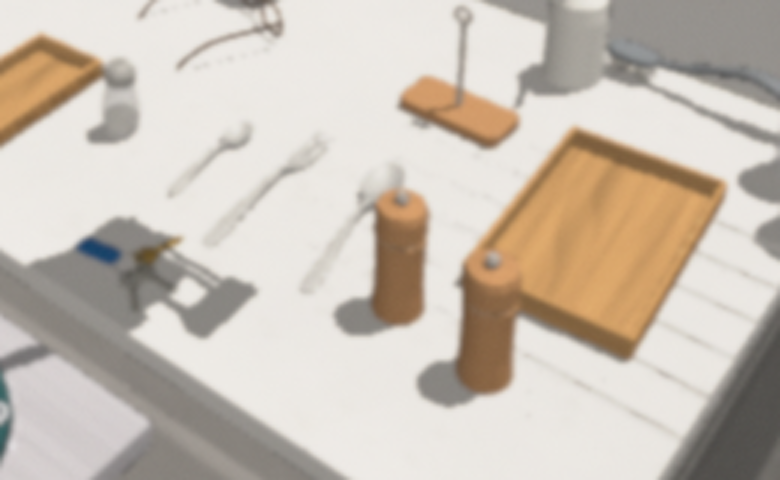

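Some checks on these numbers:
- The cutlery lengths come out at 202, 198 and 135 mm against 205, 199 and 138 mm in the text, with the undersides on the worktop.
- Mill 1 is at about (0.380,-0.244). The gripper body would come close to it if I pinched the spoon at its middle, so I'll pinch the spoon about 20 mm towards the bowl.

Next I'll triangulate the knobs, the stand and the tray, then descend over the fork.

```bash
python3 - <<'E'
from h import *
w=np.load("w1.npy",allow_pickle=True).item();s=np.load("s1.npy",allow_pickle=True).item()
g=lambda x,y:(200+x/3,240+y/3)
print("mill1",tri([(w,(362,213.5)),(s,g(402,198))])); print("mill2",tri([(w,(435.5,226)),(s,g(493,259))]))
print("rod base",onz(s,g(460,105),.014)[0])
for c in ((400,100),(425,77),(520,120),(490,146)): print("board",onz(s,g(*c),.014)[0][:2])
for c in ((575,130),(722,185),(628,355)): print("tray scene",onz(s,g(*c),.026)[0][:2])
E
python3 -m crank '[{"tx":2.3,"ty":-4,"tz":3,"twist":-1.0,"grip":0.5},{"tx":0,"ty":-3.2,"tz":5,"twist":0,"grip":0.5},{"tx":0,"ty":0,"tz":6,"twist":0,"grip":0.5},{"tx":0,"ty":0,"tz":6,"twist":0,"grip":0.5},{"tx":0,"ty":0,"tz":4,"twist":0,"grip":0.5},{"tx":0,"ty":0,"tz":0,"twist":0,"grip":0.5}]'
python3 - <<'E'
from h import *
w=snap("wrist","w2")
E
```

```text
mill1 (array([ 0.37814519, -0.24692649,  0.1215938 ]), [0.0010452158221639924, 0.001045215822164037])
mill2 (array([ 0.36053623, -0.34591868,  0.12260759]), [0.000448857695362405, 0.0004488576953623122])
rod base [ 0.65664169 -0.14383928  0.014     ]
board [ 0.62413343 -0.08769815]
board [ 0.67810458 -0.08546841]
board [ 0.67281877 -0.20784592]
board [ 0.6141264  -0.20538769]
tray scene [ 0.67775737 -0.26791313]
tray scene [ 0.68592594 -0.41933041]
tray scene [ 0.42768529 -0.44151991]
time: 4.42
tool_pos: [0.4278, -0.0576, 0.1031]
ee_rot: [-3.139, 0.008, 0.018]
wrist_force: [0.2, 0.3, -0.0]
width: 0.0468
```

View pics/w2.png

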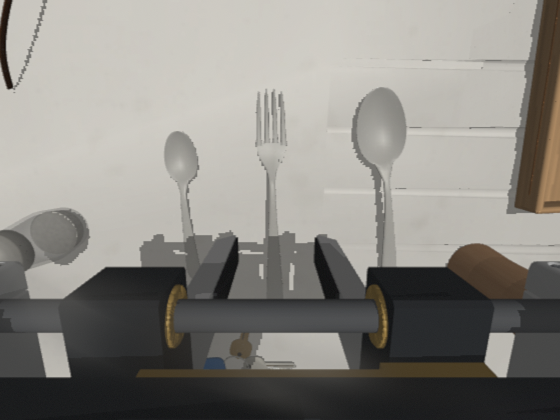

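The fork runs down the picture at column 271 to 274, between the finger pads at 228 and 325. I'll refine it from this nearer view.

```bash
python3 - <<'E'
from h import *
o=get_obs(); print(o["tool_pos"],np.degrees(o["ee_rot"]))
w=snap("wrist")
for p in ((270.5,92),(271,165),(273,215),(274,275)): print(p,onz(w,p,.005)[0])
t=o["tool_pos"]; print(proj(w,[t[0],t[1],0.005]))
for q in ("dessert_spoon","small_spoon","dinner_fork"):
  for d in cams.outline_of(w,q)[:1]: print(q,d["conf"],d["centre"],rect(w,d["region"],.005))
for p in ((379,90),(388,180),(390,262),(179,132),(182,180),(190,235)): print(p,onz(w,p,.005)[0][:2])
E
```

```text
[ 0.42995413 -0.05818593  0.10593807] [-1.79965132e+02  1.33225928e-01  1.00256162e+00]
(270.5, 92) [ 0.53429594 -0.05175283  0.005     ]
(271, 165) [ 0.47410164 -0.05297244  0.005     ]
(273, 215) [ 0.42885337 -0.05540268  0.005     ]
(274, 275) [ 0.36952857 -0.05724563  0.005     ]
[[276.06921522 213.88103603]]
dessert_spoon 0.77 [383.0, 140.7] (array([ 0.4585, -0.1482]), 158, 42, 4.4)
small_spoon 0.88 [184.6, 170.4] (array([0.4327, 0.0277]), 133, 28, -1.4)
dinner_fork 0.87 [274.6, 165.6] (array([ 0.4377, -0.052 ]), 185, 25, 0.6)
(379, 90) [ 0.53739469 -0.1417833 ]
(388, 180) [ 0.46266614 -0.15703561]
(390, 262) [ 0.38477478 -0.167034  ]
(179, 132) [0.50078292 0.02616405]
(182, 180) [0.45953303 0.02588306]
(190, 235) [0.40839369 0.02130192]
```

```bash
python3 -m crank '[{"tx":0.2,"ty":-0.3,"tz":4,"twist":-0.8,"grip":0.5},{"tx":0,"ty":0,"tz":4,"twist":0,"grip":0.5},{"tx":0,"ty":0,"tz":1.2,"twist":0,"grip":0.5},{"tx":0,"ty":0,"tz":0,"twist":0,"grip":0.5}]'
python3 -m crank '[{"tx":0,"ty":0,"tz":0.1,"twist":0,"grip":0},{"tx":0,"ty":0,"tz":0,"twist":0,"grip":0},{"tx":0,"ty":0,"tz":0,"twist":0,"grip":0},{"tx":0,"ty":0,"tz":0,"twist":0,"grip":0},{"tx":0,"ty":0,"tz":0,"twist":0,"grip":0}]'
```

```text
time: 5.18
tool_pos: [0.4331, -0.0556, 0.0152]
ee_rot: [3.141, -0.001, 0.031]
wrist_force: [0.2, 0.4, 0.7]
width: 0.0469
time: 5.8
tool_pos: [0.4333, -0.0555, 0.0142]
ee_rot: [3.141, -0.002, 0.031]
wrist_force: [1.3, 0.8, 3.4]
width: 0.02
```

The width stopped at 20 mm, so the fork is held. I'll lift it and carry it to the long tray, then measure the tray from the wrist camera.

```bash
python3 -m crank '[{"tx":0,"ty":0,"tz":-4,"twist":0,"grip":0},{"tx":0,"ty":0,"tz":-6,"twist":0,"grip":0},{"tx":0,"ty":0,"tz":-6,"twist":0,"grip":0},{"tx":2.3,"ty":5.1,"tz":-1,"twist":0,"grip":0},{"tx":2.3,"ty":5.1,"tz":0,"twist":0,"grip":0},{"tx":2.3,"ty":5.1,"tz":0,"twist":0,"grip":0},{"tx":2.2,"ty":5.2,"tz":0,"twist":-1.8,"grip":0},{"tx":2.2,"ty":5.2,"tz":0,"twist":0,"grip":0},{"tx":0,"ty":0,"tz":0,"twist":0,"grip":0},{"tx":0,"ty":0,"tz":0,"twist":0,"grip":0}]'
python3 - <<'E'
from h import *
w=snap("wrist","w3"); np.save("w3.npy",w,allow_pickle=True)
for q in ("long_tray","stand","dinner_fork"):
  for d in cams.outline_of(w,q)[:1]: print(q,d["conf"],d["centre"],rect(w,d["region"],.026 if q[0]=="l" else .014))
print(get_obs()["ee_rot"],get_obs()["width"])
E
```

```text
time: 7.05
tool_pos: [0.5546, -0.3074, 0.1824]
ee_rot: [-3.14, 0.002, 0.063]
wrist_force: [0.0, 0.3, 0.1]
width: 0.0201
long_tray 0.88 [321.2, 157.5] (array([ 0.5688, -0.3444]), 251, 162, 3.5)
stand 0.67 [117.0, 88.6] (array([ 0.6585, -0.1153]), 177, 60, 88.6)
dinner_fork 0.64 [277.9, 175.2] (array([ 0.5058, -0.3059]), 350, 48, 1.7)
[ 3.14100184e+00 -8.60340006e-04  6.41401352e-02] 0.020314014703994326
```

View pics/w3.png

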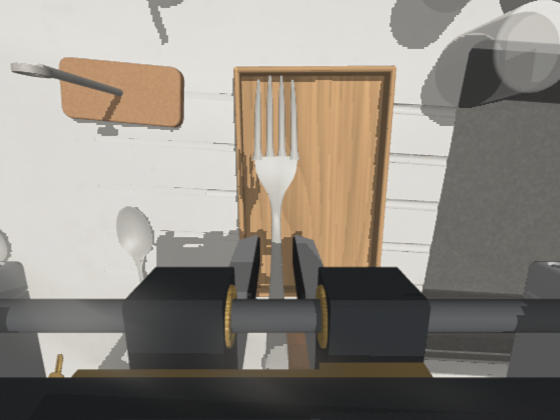

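The fork is held level, and all of the tray shows with its rim corners at about (236,68) and (395,67). Its outline measures 251 x 162 mm, which matches the given size. I'll cross-check the corners and the stand.

```bash
python3 - <<'E'
from h import *
w=np.load("w3.npy",allow_pickle=True).item();s=np.load("s1.npy",allow_pickle=True).item()
g=lambda x,y:(200+x/3,240+y/3)
for p in ((236,67),(395,66),(381,295),(247,295)): print("tray",p,onz(w,p,.026)[0][:2])
print("tri FL",tri([(w,(236,67)),(s,g(575,130))])); print("tri FR",tri([(w,(395,66)),(s,g(722,185))]))
for p in ((62,57),(181,66),(183,125),(66,117)): print("board",p,onz(w,p,.014)[0][:2])
print("rodbase",onz(w,(121,93),.014)[0], tri([(w,(121,93)),(s,g(460,105))]))
# project expected tray with c,yaw
for c in ((.5688,-.3444),(.5565,-.345)):
  a=np.radians(3.6);X=[[c[0]+sx*.126*np.cos(a)-sy*.081*np.sin(a),c[1]+sx*.126*np.sin(a)+sy*.081*np.cos(a),.026] for sx,sy in ((1,1),(1,-1),(-1,-1),(-1,1))]
  print(c,proj(w,X).round().tolist(),proj(s,X).round().tolist())
E
```

```text
tray (236, 67) [ 0.68719744 -0.25943486]
tray (395, 66) [ 0.69777507 -0.41553013]
tray (381, 295) [ 0.45049191 -0.43729645]
tray (247, 295) [ 0.44058965 -0.28011664]
tri FL (array([ 0.69003747, -0.26022515,  0.01580529]), [0.0023010892941885664, 0.0023010892941886713])
tri FR (array([ 0.69890766, -0.41718584,  0.01708812]), [0.0015830650975487714, 0.0015830650975488124])
board (62, 57) [ 0.68806445 -0.08123445]
board (181, 66) [ 0.68708823 -0.2017327 ]
board (183, 125) [ 0.62909048 -0.20322342]
board (66, 117) [ 0.6295745  -0.07948044]
rodbase [ 0.65723445 -0.13907149  0.014     ] (array([ 0.65746343, -0.14134227,  0.01394853]), [0.002087787500764994, 0.0020877875007650855])
(0.5688, -0.3444) [[232.0, 64.0], [397.0, 64.0], [377.0, 297.0], [240.0, 297.0]] [[390.0, 280.0], [442.0, 299.0], [410.0, 352.0], [352.0, 326.0]]
(0.5565, -0.345) [[232.0, 78.0], [396.0, 78.0], [376.0, 306.0], [240.0, 306.0]] [[388.0, 282.0], [440.0, 301.0], [408.0, 355.0], [350.0, 329.0]]
```

The wrist view puts the tray at (0.569,-0.347) and the coarser scene view says x of about 0.557. I'll take (0.567,-0.346) with yaw 3.6 deg, since the fork has 17 mm of slack at each end. I'm lowering it now.

```bash
python3 -m crank '[{"tx":1,"ty":0.3,"tz":3,"twist":0,"grip":0},{"tx":0,"ty":0,"tz":5,"twist":0,"grip":0},{"tx":0,"ty":0,"tz":5,"twist":0,"grip":0},{"tx":0,"ty":0,"tz":2.2,"twist":0,"grip":0},{"tx":0,"ty":0,"tz":1,"twist":0,"grip":0},{"tx":0,"ty":0,"tz":0,"twist":0,"grip":0}]'
```

```text
time: 8.0
tool_pos: [0.5658, -0.3101, 0.0226]
ee_rot: [3.141, -0.001, 0.063]
wrist_force: [0.7, -0.1, 0.4]
width: 0.0203
```

```bash
python3 -m crank '[{"tx":0,"ty":0,"tz":0.2,"twist":0,"grip":0},{"tx":0,"ty":0,"tz":0,"twist":0,"grip":0},{"tx":0,"ty":0,"tz":0,"twist":0,"grip":0.4},{"tx":0,"ty":0,"tz":0,"twist":0,"grip":0.4},{"tx":0,"ty":0,"tz":0,"twist":0,"grip":0.4}]'
python3 -m crank '[{"tx":0,"ty":0,"tz":-5,"twist":0,"grip":0.4},{"tx":0,"ty":0,"tz":-6,"twist":0,"grip":0.5},{"tx":-1,"ty":-2,"tz":-5,"twist":0,"grip":0.5},{"tx":-3,"ty":-5,"tz":0,"twist":0,"grip":0.5},{"tx":-4,"ty":-5,"tz":0,"twist":0,"grip":0.5},{"tx":-2,"ty":-3.5,"tz":0,"twist":0,"grip":0.5},{"tx":0,"ty":0,"tz":0,"twist":0,"grip":0.5}]'
python3 - <<'E'
from h import *
w=snap("wrist","w4"); np.save("w4.npy",w,allow_pickle=True)
print(get_obs()["tool_pos"])
for q in ("dessert_spoon","dinner_fork"):
  for d in cams.outline_of(w,q)[:2]: print(q,d["conf"],d["centre"],rect(w,d["region"],.006))
E
```

```text
time: 8.62
tool_pos: [0.5653, -0.3104, 0.0196]
ee_rot: [3.141, -0.0, 0.063]
wrist_force: [0.2, -0.2, 0.5]
width: 0.0376
time: 9.5
tool_pos: [0.4557, -0.1612, 0.1801]
ee_rot: [3.141, -0.001, 0.065]
wrist_force: [0.4, -0.1, -0.5]
width: 0.0472
[ 0.45662762 -0.16247632  0.18005603]
dessert_spoon 0.81 [267.8, 166.6] (array([ 0.4383, -0.1481]), 196, 40, 4.8)
dessert_spoon 0.36 [15.7, 220.3] (array([0.404 , 0.1362]), 57, 44, -8.2)
dinner_fork 0.62 [428.1, 98.3] (array([ 0.5636, -0.313 ]), 203, 26, 5.4)
```

View pics/w4.png

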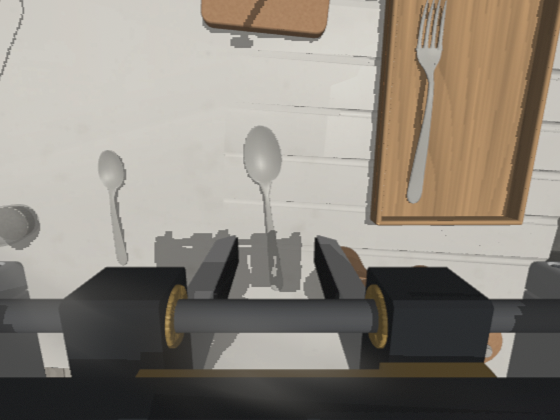

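The fork lies flat and lengthwise in the tray, from (432,5) to (415,200), clear of the walls. The spoon runs from its bowl tip at (262,127) to about (278,288). I'll compute the pinch point.

```bash
python3 - <<'E'
from h import *
w=np.load("w4.npy",allow_pickle=True).item()
for p in ((262,127),(262.5,155),(266,190),(271,235),(278,288)): print(p,onz(w,p,.005)[0][:2])
A=onz(w,(262,127),.005)[0][:2];B=onz(w,(278,288),.005)[0][:2];d=A-B;L=np.linalg.norm(d);u=d/L
print("mid",(A+B)/2,L,np.degrees(np.arctan2(d[1],d[0])),"grasp",(A+B)/2+.02*u)
G=(A+B)/2+.02*u; o=get_obs(); R=Ro.from_euler('xyz',o["ee_rot"]).as_matrix()
print("tool shift cm",100*R.T@(np.r_[G,.0145]-o["tool_pos"]))
# mill tops 
E
```

```text
(262, 127) [ 0.5340871  -0.14098274]
(262.5, 155) [ 0.50415611 -0.14315804]
(266, 190) [ 0.46513706 -0.1492845 ]
(271, 235) [ 0.41180224 -0.15825479]
(278, 288) [ 0.34393927 -0.17105271]
mid [ 0.43901318 -0.15601773] 0.192510779681339 8.986334534658024 grasp [ 0.45876769 -0.15289375]
tool shift cm [ 0.19428716 -1.07810311 16.52543537]
```

Mill 1 sits 92 mm behind in the tool's x direction, so the gripper body clears it. I'm picking the spoon now.

```bash
python3 -m crank '[{"tx":0.2,"ty":-1.2,"tz":3,"twist":-4.8,"grip":0.55},{"tx":0,"ty":0,"tz":5,"twist":0,"grip":0.55},{"tx":0,"ty":0,"tz":5,"twist":0,"grip":0.55},{"tx":0,"ty":0,"tz":2.6,"twist":0,"grip":0.55},{"tx":0,"ty":0,"tz":1,"twist":0,"grip":0.55},{"tx":0,"ty":0,"tz":0,"twist":0,"grip":0.55}]'
python3 -m crank '[{"tx":0,"ty":0,"tz":0,"twist":0,"grip":0},{"tx":0,"ty":0,"tz":0,"twist":0,"grip":0},{"tx":0,"ty":0,"tz":0,"twist":0,"grip":0},{"tx":0,"ty":0,"tz":0,"twist":0,"grip":0},{"tx":0,"ty":0,"tz":0,"twist":0,"grip":0}]'
```

```text
time: 10.4
tool_pos: [0.4588, -0.1518, 0.0135]
ee_rot: [3.141, -0.0, 0.146]
wrist_force: [1.2, -0.2, 0.6]
width: 0.0518
time: 11.02
tool_pos: [0.459, -0.1514, 0.0145]
ee_rot: [3.14, -0.002, 0.147]
wrist_force: [0.8, -0.3, 4.5]
width: 0.0323
```

```bash
python3 -m crank '[{"tx":0,"ty":0,"tz":-4,"twist":0,"grip":0},{"tx":0,"ty":0,"tz":-6,"twist":0,"grip":0},{"tx":0,"ty":0,"tz":-6,"twist":0,"grip":0},{"tx":1.9,"ty":4.9,"tz":-1,"twist":0,"grip":0},{"tx":1.9,"ty":4.9,"tz":0,"twist":0,"grip":0},{"tx":1.9,"ty":4.9,"tz":0,"twist":0,"grip":0},{"tx":1.9,"ty":4.9,"tz":0,"twist":0,"grip":0},{"tx":1.9,"ty":5,"tz":0,"twist":4.8,"grip":0},{"tx":0,"ty":0,"tz":0,"twist":0,"grip":0},{"tx":0,"ty":0,"tz":0,"twist":0,"grip":0}]'
python3 - <<'E'
from h import *
w=snap("wrist","w5"); np.save("w5.npy",w,allow_pickle=True)
E
```

```text
time: 12.28
tool_pos: [0.5874, -0.3796, 0.1821]
ee_rot: [-3.139, 0.002, 0.063]
wrist_force: [-0.0, 0.7, 0.1]
width: 0.0324
```

View pics/w5.png

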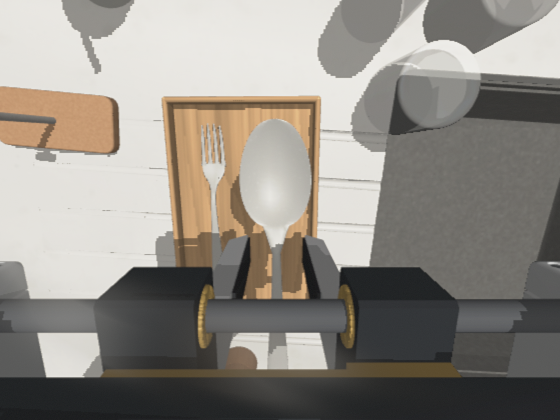

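The spoon hangs level over the right half of the tray, with the fork to its left at column 212. I'm lowering it.

```bash
python3 -m crank '[{"tx":0.1,"ty":0.1,"tz":4,"twist":0,"grip":0},{"tx":0,"ty":0,"tz":5,"twist":0,"grip":0},{"tx":0,"ty":0,"tz":4,"twist":0,"grip":0},{"tx":0,"ty":0,"tz":2.2,"twist":0,"grip":0},{"tx":0,"ty":0,"tz":1,"twist":0,"grip":0},{"tx":0,"ty":0,"tz":0,"twist":0,"grip":0}]'
python3 -m crank '[{"tx":0,"ty":0,"tz":0.1,"twist":0,"grip":0},{"tx":0,"ty":0,"tz":0,"twist":0,"grip":0},{"tx":0,"ty":0,"tz":0,"twist":0,"grip":0.45},{"tx":0,"ty":0,"tz":0,"twist":0,"grip":0.45},{"tx":0,"ty":0,"tz":0,"twist":0,"grip":0.45},{"tx":0,"ty":0,"tz":-5,"twist":0,"grip":0.45},{"tx":0,"ty":0,"tz":-6,"twist":0,"grip":0.45},{"tx":-3,"ty":-3,"tz":-5,"twist":0,"grip":0.5},{"tx":-4,"ty":-5,"tz":0,"twist":0,"grip":0.5},{"tx":-4,"ty":-6,"tz":0,"twist":0,"grip":0.5},{"tx":-1,"ty":-6,"tz":0,"twist":0,"grip":0.5}]'
python3 -m crank '[{"tx":-1,"ty":-6,"tz":0,"twist":0,"grip":0.5},{"tx":-1,"ty":-6,"tz":0,"twist":0,"grip":0.5},{"tx":-1,"ty":-6,"tz":0,"twist":0,"grip":0.5},{"tx":0,"ty":-1.5,"tz":0,"twist":0,"grip":0.5},{"tx":0,"ty":0,"tz":0,"twist":0,"grip":0.5}]'
python3 - <<'E'
from h import *
w=snap("wrist","w6"); np.save("w6.npy",w,allow_pickle=True); s=snap("scene","s6")
print(get_obs()["tool_pos"])
E
```

```text
time: 13.08
tool_pos: [0.5892, -0.3807, 0.0228]
ee_rot: [3.141, -0.001, 0.064]
wrist_force: [0.4, 0.3, -0.1]
width: 0.0321
time: 14.45
tool_pos: [0.4633, -0.1984, 0.1785]
ee_rot: [3.141, -0.001, 0.06]
wrist_force: [1.1, 0.5, 0.3]
width: 0.0471
time: 15.08
tool_pos: [0.4231, -0.0064, 0.1784]
ee_rot: [3.141, -0.001, 0.065]
wrist_force: [0.3, 0.3, -0.5]
width: 0.0469
[ 0.42332489 -0.00769853  0.17813798]
```

View pics/w6.png

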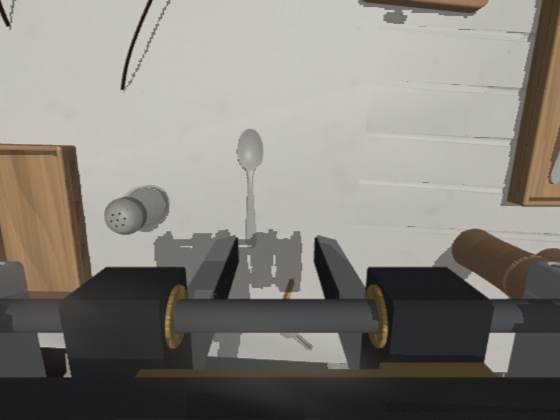

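View pics/s6.png

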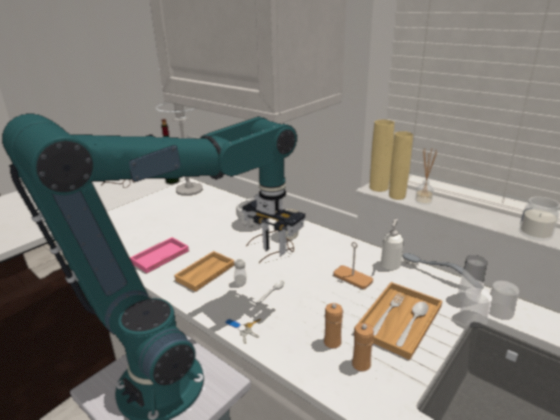

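The fork and spoon lie side by side in the long tray (scene (385,312) and (412,322)). The teaspoon runs from (249,129) down past (250,235) in the wrist view. I'll compute its pinch point, the short tray (wooden, with no pink in this view) and the cabinet corner.

```bash
python3 - <<'E'
from h import *
w=np.load("w6.npy",allow_pickle=True).item(); s=snap("scene")
for p in ((249,129),(250,172),(250,205),(250.5,235)): print(p,onz(w,p,.005)[0][:2])
A=onz(w,(249,129),.005)[0][:2]; u=onz(w,(250,172),.005)[0][:2]-onz(w,(250.5,235),.005)[0][:2]; u/=np.linalg.norm(u)
G=A-.069*u; o=get_obs(); R=Ro.from_euler('xyz',o["ee_rot"]).as_matrix()
print("mid",G,"yaw",np.degrees(np.arctan2(u[1],u[0])),"tool yaw",np.degrees(o["ee_rot"][2]),"shift",100*R.T@(np.r_[G,.0140]-o["tool_pos"]))
print("cab",onz(s,(272,112),.5))
for d in cams.outline_of(s,"short_tray")[:2]: print(d["conf"],d["centre"],rect(s,d["region"],.026))
for p in ((73,147),(89,296)): print("short tray right wall",onz(w,p,.026)[0][:2])
c=s["frame"][230:300,120:300]; cv2.imwrite("pics/s6c.png",cv2.resize(c,None,fx=4,fy=4,interpolation=cv2.INTER_CUBIC)[:,:,::-1])
E
```

```text
(249, 129) [0.49838317 0.02762315]
(250, 172) [0.45197362 0.02446767]
(250, 205) [0.41418814 0.02278248]
(250.5, 235) [0.37814612 0.02058623]
mid [0.42947833 0.02400051] yaw 3.009523359530551 tool yaw 3.4954106928508275 shift [ 0.81447215 -3.15533119 16.39949114]
cab [[0.66394738 0.19422534 0.5       ]]
0.91 [205.3, 273.2] (array([0.3664, 0.2496]), 200, 126, 1.6)
0.8 [158.4, 251.5] (array([0.3334, 0.4492]), 197, 135, -1.2)
short tray right wall [0.46827634 0.20611973]
short tray right wall [0.29899439 0.20284761]
```

View pics/s6c.png

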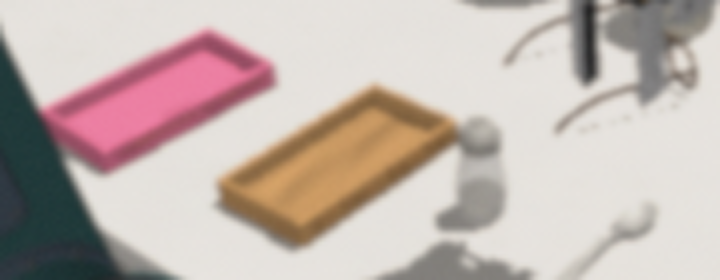

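Two trays could be the short tray: the pink one at scene (158,251) and the beech one at (205,273) beside the shaker. The crop confirms that the beech one is the tray meant. I'm picking the teaspoon now.

```bash
python3 -m crank '[{"tx":0.8,"ty":-3.1,"tz":3,"twist":0.4,"grip":0.45},{"tx":0,"ty":0,"tz":5,"twist":0,"grip":0.45},{"tx":0,"ty":0,"tz":5,"twist":0,"grip":0.45},{"tx":0,"ty":0,"tz":2.4,"twist":0,"grip":0.45},{"tx":0,"ty":0,"tz":1,"twist":0,"grip":0.45},{"tx":0,"ty":0,"tz":0,"twist":0,"grip":0.45}]'
python3 -m crank '[{"tx":0,"ty":0,"tz":0,"twist":0,"grip":0},{"tx":0,"ty":0,"tz":0,"twist":0,"grip":0},{"tx":0,"ty":0,"tz":0,"twist":0,"grip":0},{"tx":0,"ty":0,"tz":0,"twist":0,"grip":0},{"tx":0,"ty":0,"tz":0,"twist":0,"grip":0}]'
```

```text
time: 16.02
tool_pos: [0.4291, 0.0241, 0.014]
ee_rot: [3.142, 0.001, 0.054]
wrist_force: [-0.0, -0.3, -0.4]
width: 0.0425
time: 16.65
tool_pos: [0.4299, 0.0246, 0.0152]
ee_rot: [3.141, -0.002, 0.056]
wrist_force: [-0.6, -0.2, 5.9]
width: 0.0194
```

```bash
python3 -m crank '[{"tx":0,"ty":0,"tz":-4,"twist":0,"grip":0},{"tx":0,"ty":0,"tz":-6,"twist":0,"grip":0},{"tx":0,"ty":0,"tz":-6,"twist":0,"grip":0},{"tx":-1,"ty":-5,"tz":-1,"twist":0,"grip":0},{"tx":-1,"ty":-6,"tz":0,"twist":0,"grip":0},{"tx":-1,"ty":-6,"tz":0,"twist":0,"grip":0},{"tx":-1.2,"ty":-6.1,"tz":0,"twist":0,"grip":0},{"tx":0,"ty":0,"tz":0,"twist":0,"grip":0},{"tx":0,"ty":0,"tz":0,"twist":0,"grip":0}]'
python3 - <<'E'
from h import *
w=snap("wrist","w7"); np.save("w7.npy",w,allow_pickle=True)
for d in cams.outline_of(w,"short_tray")[:2]: print(d["conf"],d["centre"],rect(w,d["region"],.026))
E
```

```text
time: 17.77
tool_pos: [0.3737, 0.2529, 0.1834]
ee_rot: [3.14, 0.001, 0.057]
wrist_force: [-0.1, 0.6, -0.3]
width: 0.0198
0.88 [81.2, 212.5] (array([0.3418, 0.4651]), 182, 112, -1.0)
0.75 [251.5, 184.0] (array([0.3768, 0.2673]), 181, 101, 2.3)
```

View pics/w7.png

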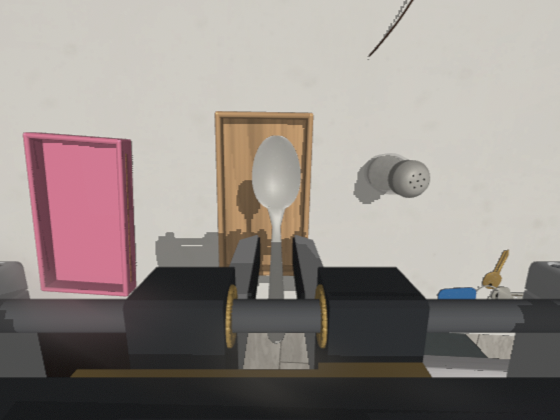

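The teaspoon hangs level over the wooden tray, whose far corners are (216,114) and (313,114). The pink tray stays off to the left. The wooden tray's outline is 181 x 101 mm as expected, centred at (0.377,0.267). I'll check the corners and compute the shift.

```bash
python3 - <<'E'
from h import *
w=np.load("w7.npy",allow_pickle=True).item()
for p in ((216,113),(313,113),(311,277)): print(onz(w,p,.026)[0][:2])
o=get_obs(); R=Ro.from_euler('xyz',o["ee_rot"]).as_matrix()
print(o["tool_pos"],100*R.T@(np.array([.3765,.266,.0225])-o["tool_pos"]))
E
```

```text
[0.46231571 0.31898907]
[0.46791508 0.22006755]
[0.28658224 0.20694817]
[0.37438173 0.25192092 0.18372491] [ 0.29670284 -1.40749625 16.12118837]
```

```bash
python3 -m crank '[{"tx":0.2,"ty":-1.2,"tz":4,"twist":0,"grip":0},{"tx":0,"ty":0,"tz":5,"twist":0,"grip":0},{"tx":0,"ty":0,"tz":4,"twist":0,"grip":0},{"tx":0,"ty":0,"tz":2.2,"twist":0,"grip":0},{"tx":0,"ty":0,"tz":1,"twist":0,"grip":0},{"tx":0,"ty":0,"tz":0,"twist":0,"grip":0}]'
python3 -m crank '[{"tx":0,"ty":0,"tz":0.1,"twist":0,"grip":0},{"tx":0,"ty":0,"tz":0,"twist":0,"grip":0},{"tx":0,"ty":0,"tz":0,"twist":0,"grip":0.4},{"tx":0,"ty":0,"tz":0,"twist":0,"grip":0.4},{"tx":0,"ty":0,"tz":0,"twist":0,"grip":0.4},{"tx":0,"ty":0,"tz":-5,"twist":0,"grip":0.4},{"tx":0,"ty":0,"tz":-6,"twist":0,"grip":0.4},{"tx":0,"ty":0,"tz":-6,"twist":0,"grip":0.6},{"tx":0,"ty":0,"tz":0,"twist":0,"grip":0.9},{"tx":0,"ty":0,"tz":0,"twist":0,"grip":0.9}]'
python3 - <<'E'
from h import *
w=snap("wrist","w8")
for q in ("small_spoon","short_tray"):
  for d in cams.outline_of(w,q)[:2]: print(q,d["conf"],d["centre"],rect(w,d["region"],.01 if q[1]=="m" else .026))
E
```

```text
time: 18.62
tool_pos: [0.376, 0.2643, 0.0222]
ee_rot: [3.141, 0.0, 0.054]
wrist_force: [-0.3, 1.0, 0.2]
width: 0.0199
time: 19.88
tool_pos: [0.3752, 0.2651, 0.1906]
ee_rot: [3.141, 0.0, 0.056]
wrist_force: [-0.1, 0.2, -0.9]
width: 0.0643
small_spoon 0.97 [277.9, 167.9] (array([0.3769, 0.2661]), 136, 28, 2.6)
short_tray 0.96 [94.3, 200.4] (array([0.3505, 0.4652]), 164, 112, -1.1)
short_tray 0.9 [274.0, 193.4] (array([0.3764, 0.2671]), 181, 103, 2.6)
```

View pics/w8.png

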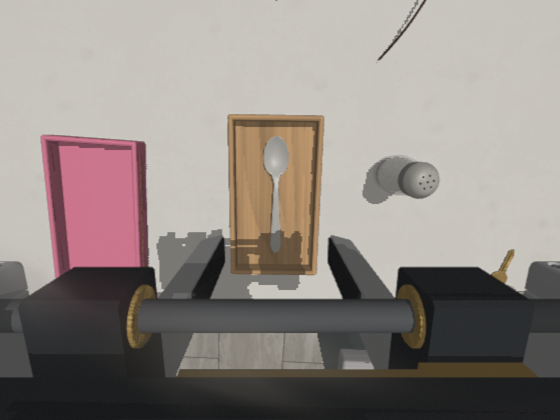

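The teaspoon lies flat and central in the wooden tray, at (277,195). Now the mills. The jaws have to act across the stand's x axis there, because an inner finger would hit the rod otherwise, so I'll use yaw +90 for them. First I'll look at the mills from nearer.

```bash
python3 -m crank '[{"tx":-1,"ty":5.5,"tz":-5,"twist":0,"grip":0.9},{"tx":-1,"ty":5.5,"tz":-3,"twist":0,"grip":0.9},{"tx":-1,"ty":5.5,"tz":0,"twist":0,"grip":0.9},{"tx":-1,"ty":5.5,"tz":0,"twist":0,"grip":0.9},{"tx":-1,"ty":5.5,"tz":0,"twist":0,"grip":0.9},{"tx":-1,"ty":5.5,"tz":0,"twist":0,"grip":0.9},{"tx":-1,"ty":5.5,"tz":0,"twist":0,"grip":0.9},{"tx":-1,"ty":5.5,"tz":0,"twist":0,"grip":0.9},{"tx":-1,"ty":5.5,"tz":0,"twist":0,"grip":0.9},{"tx":-1,"ty":5,"tz":0,"twist":0,"grip":0.9},{"tx":0,"ty":0,"tz":0,"twist":0,"grip":0.9},{"tx":0,"ty":0,"tz":0,"twist":0,"grip":0.9}]'
python3 - <<'E'
from h import *
w=snap("wrist","w9"); np.save("w9.npy",w,allow_pickle=True); s=snap("scene","s9"); np.save("s9.npy",s,allow_pickle=True)
print(get_obs()["tool_pos"])
for d in cams.outline_of(w,"mill_a")[:3]: print(d["conf"],d["centre"],rect(w,d["region"],.1))
E
```

```text
time: 21.52
tool_pos: [0.307, -0.2738, 0.2611]
ee_rot: [-3.139, 0.001, 0.055]
wrist_force: [-0.0, 0.4, 0.6]
width: 0.0845
[ 0.30741412 -0.27327508  0.26193278]
0.95 [251.9, 131.3] (array([ 0.3786, -0.2442]), 48, 47, -86.9)
0.84 [340.0, 154.1] (array([ 0.3595, -0.3393]), 61, 47, -86.8)
```

View pics/w9.png

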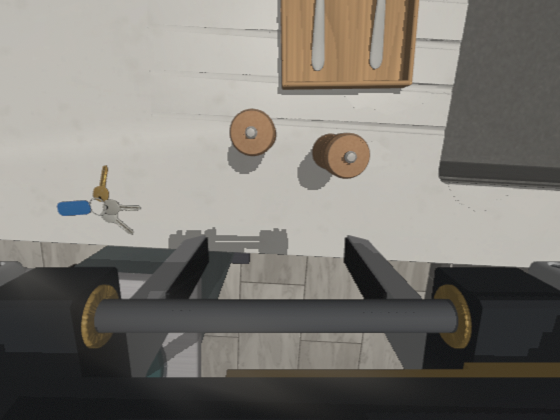

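View pics/s9.png

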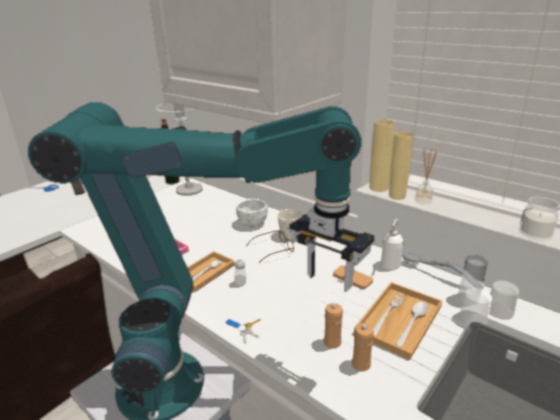

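The mills show from above, almost straight on, with knobs at (250,132) and (350,157). I'll triangulate with the earlier wrist view, and check the stand's surroundings.

```bash
python3 - <<'E'
from h import *
w1=np.load("w1.npy",allow_pickle=True).item();w9=np.load("w9.npy",allow_pickle=True).item();s=np.load("s9.npy",allow_pickle=True).item();w3=np.load("w3.npy",allow_pickle=True).item()
print("m1",tri([(w1,(362,213.5)),(w9,(250.5,132))]),onz(w9,(250.5,132),.128)[0])
print("m2",tri([(w1,(435.5,226)),(w9,(350,157))]),onz(w9,(350,157),.128)[0])
print("head rim",[onz(w9,p,.12)[0][:2].round(4).tolist() for p in ((252,109),(252,155),(230,132),(275,132),(348,133),(348,178),(327,155),(370,155))])
print("soap base",onz(s,(392,268),0)[0],"sill",onz(s,(370,195),.1)[0])
print("soap top spout",onz(s,(393,222),.15)[0])
E
```

```text
m1 (array([ 0.37855133, -0.2448236 ,  0.12574801]), [3.643130381806446e-05, 3.64313038181258e-05]) [ 0.37848823 -0.24499146  0.128     ]
m2 (array([ 0.36049696, -0.34399855,  0.12470569]), [0.0005500406543996712, 0.0005500406543997562]) [ 0.36022504 -0.34284754  0.128     ]
head rim [[0.4002, -0.245], [0.3564, -0.2466], [0.3775, -0.2242], [0.3799, -0.2684], [0.3829, -0.3402], [0.3388, -0.3451], [0.3606, -0.3216], [0.3629, -0.3645]]
soap base [ 7.88786679e-01 -2.15867726e-01  1.11022302e-16] sill [1.06343979 0.02948003 0.1       ]
soap top spout [ 0.82818505 -0.18427723  0.15      ]
```

Mill 1 is at (0.3785,-0.245) and mill 2 at (0.3602,-0.3435). Knob tops triangulate to about 0.125 m against 0.130 m in the text, which agrees well enough. I'll move above mill 1 and turn to yaw 90.

```bash
python3 -m crank '[{"tx":4,"ty":-1.4,"tz":0,"twist":0,"grip":0.9},{"tx":3.2,"ty":-1,"tz":0,"twist":0,"grip":0.9},{"tx":0,"ty":0,"tz":0,"twist":-9.7,"grip":0.9},{"tx":0,"ty":0,"tz":0,"twist":-9.7,"grip":0.9},{"tx":0,"ty":0,"tz":0,"twist":-9.7,"grip":0.9},{"tx":0,"ty":0,"tz":0,"twist":-9.7,"grip":0.9},{"tx":0,"ty":0,"tz":0,"twist":-9.6,"grip":0.9},{"tx":0,"ty":0,"tz":0,"twist":-9.6,"grip":0.9},{"tx":0,"ty":0,"tz":0,"twist":-9.6,"grip":0.9},{"tx":0,"ty":0,"tz":0,"twist":-9.6,"grip":0.9},{"tx":0,"ty":0,"tz":0,"twist":-9.6,"grip":0.9},{"tx":0,"ty":0,"tz":0,"twist":0,"grip":0.9}]'
python3 - <<'E'
from h import *
o=get_obs(); R=Ro.from_euler('xyz',o["ee_rot"]).as_matrix()
print(o["tool_pos"],np.degrees(o["ee_rot"]),100*R.T@(np.array([.3785,-.245,.06])-o["tool_pos"]))
w=snap("wrist","w10")
E
```

```text
time: 23.18
tool_pos: [0.3781, -0.2454, 0.2627]
ee_rot: [3.141, 0.0, 1.571]
wrist_force: [1.6, -0.7, -0.0]
width: 0.0841
[ 0.3780687  -0.24536562  0.26266134] [1.79965346e+02 2.52723732e-02 9.00016591e+01] [ 0.04549996  0.03087347 20.26613815]
```

View pics/w10.png

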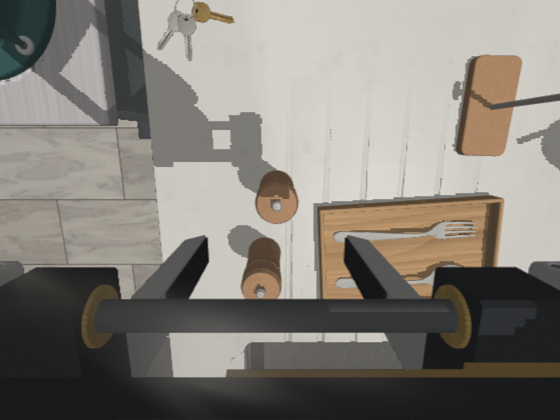

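Mill 1 sits centred between the open jaws at (277,200). I'm descending to grip it at about mid-height.

```bash
python3 -m crank '[{"tx":0,"ty":0,"tz":4,"twist":0,"grip":0.8},{"tx":0,"ty":0,"tz":5,"twist":0,"grip":0.8},{"tx":0,"ty":0,"tz":5,"twist":0,"grip":0.8},{"tx":0,"ty":0,"tz":4,"twist":0,"grip":0.8},{"tx":0,"ty":0,"tz":2.2,"twist":0,"grip":0.8},{"tx":0,"ty":0,"tz":0,"twist":0,"grip":0.8}]'
python3 -m crank '[{"tx":0,"ty":0,"tz":0,"twist":0,"grip":0},{"tx":0,"ty":0,"tz":0,"twist":0,"grip":0},{"tx":0,"ty":0,"tz":0,"twist":0,"grip":0},{"tx":0,"ty":0,"tz":0,"twist":0,"grip":0},{"tx":0,"ty":0,"tz":0,"twist":0,"grip":0}]'
```

```text
time: 23.98
tool_pos: [0.3766, -0.245, 0.0585]
ee_rot: [-3.138, -0.003, 1.57]
wrist_force: [0.3, 0.2, 0.8]
width: 0.0754
time: 24.6
tool_pos: [0.3786, -0.247, 0.0616]
ee_rot: [3.14, 0.002, 1.571]
wrist_force: [0.8, 0.2, 5.1]
width: 0.0483
```

Held at 48 mm. I'll lift it and go beside the stand to measure it from the wrist.

```bash
python3 -m crank '[{"tx":0,"ty":0,"tz":-3,"twist":0,"grip":0},{"tx":0,"ty":0,"tz":-6,"twist":0,"grip":0},{"tx":0,"ty":0,"tz":-6,"twist":0,"grip":0},{"tx":0,"ty":3,"tz":-2,"twist":0,"grip":0},{"tx":0,"ty":5,"tz":0,"twist":0,"grip":0},{"tx":0,"ty":5,"tz":0,"twist":0,"grip":0},{"tx":0,"ty":5,"tz":0,"twist":0,"grip":0},{"tx":0,"ty":5,"tz":0,"twist":0,"grip":0},{"tx":0,"ty":4.9,"tz":0,"twist":0,"grip":0},{"tx":0,"ty":0,"tz":0,"twist":0,"grip":0},{"tx":0,"ty":0,"tz":0,"twist":0,"grip":0}]'
python3 - <<'E'
from h import *
o=get_obs(); print(o["tool_pos"])
w=snap("wrist","w11"); np.save("w11.npy",w,allow_pickle=True); s=snap("scene","s11")
for d in cams.outline_of(w,"stand")[:2]: print(d["conf"],d["centre"],rect(w,d["region"],.014))
E
```

```text
time: 25.98
tool_pos: [0.656, -0.2464, 0.2286]
ee_rot: [-3.138, -0.001, 1.571]
wrist_force: [-0.0, 0.1, -1.7]
width: 0.0484
[ 0.6559853  -0.24639258  0.22860128]
0.79 [278.3, 99.5] (array([ 0.6576, -0.1378]), 126, 61, 87.9)
```

View pics/w11.png

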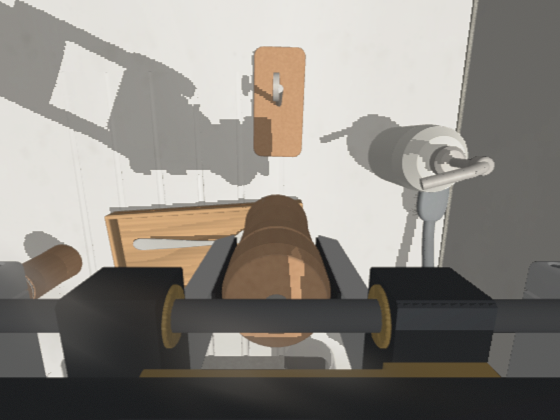

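View pics/s11.png

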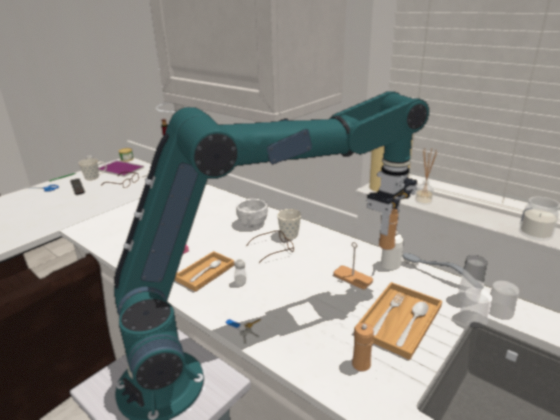

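The stand shows whole, with its board from (254,48) to (303,156) and the ring at (277,87). The soap bottle is to the right with its pump at (455,160). I'll compute the places and the clearance to the pump.

```bash
python3 - <<'E'
from h import *
w=np.load("w11.npy",allow_pickle=True).item();w3=np.load("w3.npy",allow_pickle=True).item()
C=np.array([onz(w,p,.014)[0][:2] for p in ((254,47),(305,47),(302.5,157),(253,157))]); print(C.round(4),C.mean(0))
print("ring",tri([(w,(277,87)),(w3,(30,70))]))
for z in (.14,.17): print("pump",z,onz(w,(420,182),z)[0][:2],onz(w,(445,155),z)[0][:2],"bottle left shoulder",onz(w,(395,140),z-.04)[0][:2])
s=snap("scene"); print(onz(s,(352,245),.138)[0])
E
```

```text
[[ 0.6299 -0.0766]
 [ 0.6884 -0.0767]
 [ 0.688  -0.201 ]
 [ 0.6266 -0.201 ]] [ 0.65822338 -0.13883119]
ring (array([ 0.65582177, -0.13801397,  0.13317357]), [0.0005233137135675919, 0.0005233137135676753])
pump 0.14 [ 0.77756798 -0.21475097] [ 0.79582457 -0.19222806] bottle left shoulder [ 0.7683578  -0.18022369]
pump 0.17 [ 0.76342133 -0.21060181] [ 0.7795476  -0.19070706] bottle left shoulder [ 0.75704584 -0.18011965]
[ 0.63731006 -0.14295752  0.138     ]
```

```bash
python3 -m crank '[{"tx":5,"ty":0.1,"tz":0,"twist":0,"grip":0},{"tx":5,"ty":0,"tz":0,"twist":0,"grip":0},{"tx":4,"ty":0,"tz":0,"twist":0,"grip":0},{"tx":0,"ty":0,"tz":0,"twist":0,"grip":0},{"tx":0,"ty":0,"tz":0,"twist":0,"grip":0}]'
python3 - <<'E'
from h import *
w=snap("wrist","w12"); s=snap("scene","s12"); print(get_obs()["tool_pos"])
E
```

```text
time: 26.8
tool_pos: [0.6573, -0.1071, 0.2314]
ee_rot: [3.14, 0.001, 1.57]
wrist_force: [-0.2, -0.7, -1.9]
width: 0.0484
[ 0.65746594 -0.10789578  0.23078392]
```

View pics/w12.png

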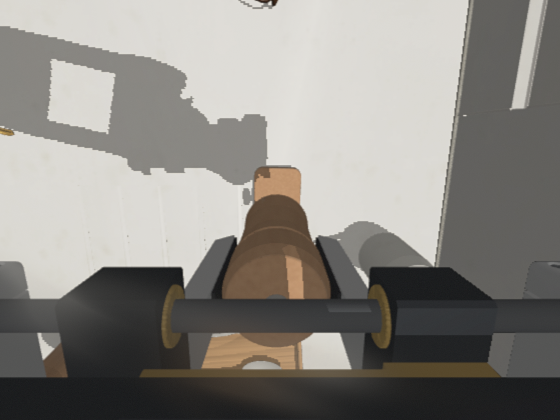

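The mill hangs over the near end of the board, which shows at (277,185). I'll shift 2 mm further from the rod and go down.

```bash
python3 -m crank '[{"tx":0.2,"ty":0,"tz":4,"twist":0,"grip":0},{"tx":0,"ty":0,"tz":4,"twist":0,"grip":0},{"tx":0,"ty":0,"tz":4,"twist":0,"grip":0},{"tx":0,"ty":0,"tz":2,"twist":0,"grip":0},{"tx":0,"ty":0,"tz":1,"twist":0,"grip":0},{"tx":0,"ty":0,"tz":0,"twist":0,"grip":0},{"tx":0,"ty":0,"tz":0,"twist":0,"grip":0}]'
python3 - <<'E'
from h import *
s=snap("scene","s13"); print(get_obs()["tool_pos"],get_obs()["wrist_force"])
cv2.imwrite("pics/s13c.png",cv2.resize(s["frame"][180:320,300:460],None,fx=4,fy=4,interpolation=cv2.INTER_CUBIC)[:,:,::-1])
E
```

```text
time: 27.78
tool_pos: [0.659, -0.1049, 0.0826]
ee_rot: [3.138, 0.001, 1.571]
wrist_force: [0.8, -0.6, -1.9]
width: 0.0486
[ 0.65900631 -0.10478281  0.08253474] [ 0.12579241  0.95682972 -1.49823058]
```

View pics/s13c.png

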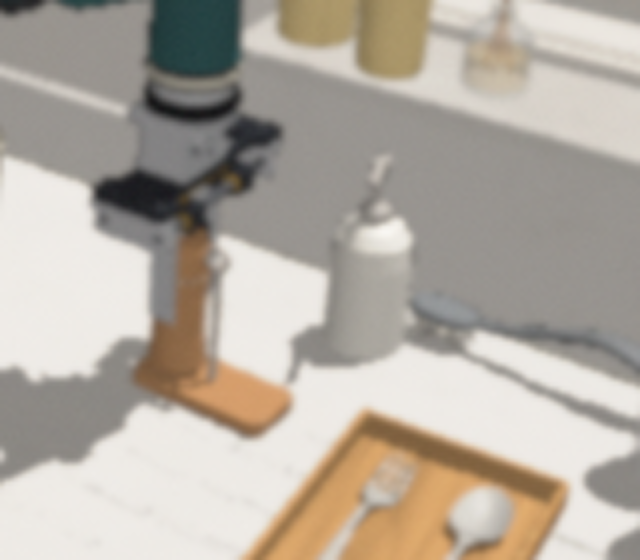

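The mill hangs just over its half of the board, with the rod clear at (215,310) in the crop. About 8 mm of height is left.

```bash
python3 -m crank '[{"tx":0,"ty":0,"tz":0.4,"twist":0,"grip":0},{"tx":0,"ty":0,"tz":0.2,"twist":0,"grip":0},{"tx":0,"ty":0,"tz":0,"twist":0,"grip":0}]'
python3 -m crank '[{"tx":0,"ty":0,"tz":0.2,"twist":0,"grip":0},{"tx":0,"ty":0,"tz":0,"twist":0,"grip":0}]'
```

```text
time: 28.2
tool_pos: [0.6581, -0.1045, 0.0755]
ee_rot: [3.14, 0.0, 1.571]
wrist_force: [-0.2, -0.2, 3.1]
width: 0.0486
time: 28.45
tool_pos: [0.6582, -0.1045, 0.0755]
ee_rot: [3.14, 0.001, 1.571]
wrist_force: [-2.8, 0.2, 9.5]
width: 0.0485
```

It's in contact with the board: the force rose to 9 N. I'll release it and withdraw straight up.

```bash
python3 -m crank '[{"tx":0,"ty":0,"tz":0,"twist":0,"grip":0.6},{"tx":0,"ty":0,"tz":0,"twist":0,"grip":0.75},{"tx":0,"ty":0,"tz":0,"twist":0,"grip":0.75},{"tx":0,"ty":0,"tz":0,"twist":0,"grip":0.75},{"tx":0,"ty":0,"tz":-3,"twist":0,"grip":0.75},{"tx":0,"ty":0,"tz":-5,"twist":0,"grip":0.75},{"tx":0,"ty":0,"tz":-5,"twist":0,"grip":0.75},{"tx":0,"ty":0,"tz":-5,"twist":0,"grip":0.75},{"tx":-4,"ty":-5,"tz":0,"twist":0,"grip":0.9},{"tx":-5,"ty":-5,"tz":0,"twist":0,"grip":0.9},{"tx":-5,"ty":-5,"tz":0,"twist":0,"grip":0.9},{"tx":-5,"ty":-5,"tz":0,"twist":0,"grip":0.9}]'
python3 -m crank '[{"tx":-4.9,"ty":-5,"tz":0,"twist":0,"grip":0.9},{"tx":0,"ty":-4.8,"tz":0,"twist":0,"grip":0.9},{"tx":0,"ty":0,"tz":0,"twist":0,"grip":0.9},{"tx":0,"ty":0,"tz":0,"twist":0,"grip":0.9}]'
python3 - <<'E'
from h import *
o=get_obs(); R=Ro.from_euler('xyz',o["ee_rot"]).as_matrix()
print(o["tool_pos"],np.degrees(o["ee_rot"]),100*R.T@(np.array([.3603,-.3435,.06])-o["tool_pos"]))
w=snap("wrist","w14"); s=snap("scene","s14")
E
```

```text
time: 29.95
tool_pos: [0.4749, -0.2772, 0.2523]
ee_rot: [3.141, 0.001, 1.571]
wrist_force: [0.1, -0.9, 0.4]
width: 0.0849
time: 30.45
tool_pos: [0.3843, -0.3198, 0.2526]
ee_rot: [3.14, 0.0, 1.571]
wrist_force: [0.9, 1.1, -0.2]
width: 0.0847
[ 0.38427522 -0.31983562  0.25262461] [1.79933993e+02 2.68130666e-02 8.99964789e+01] [-2.35757077 -2.41956751 19.26079186]
```

View pics/w14.png

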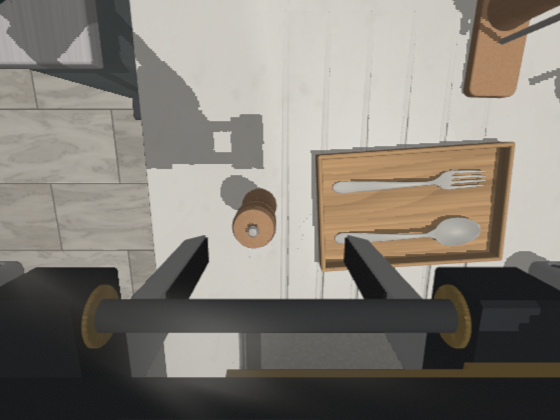

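View pics/s14.png

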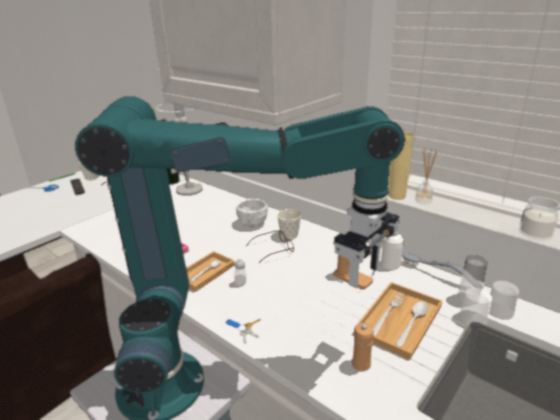

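The fork and spoon are seen lying well apart in the tray at (410,182) and (410,232). Mill 1 stands on the stand, and mill 2's knob is at (252,230). I'm descending on mill 2.

```bash
python3 - <<'E'
from h import *
w=snap("wrist"); print(onz(w,(252,230),.128)[0])
E
python3 -m crank '[{"tx":-2.4,"ty":-2.4,"tz":0,"twist":0,"grip":0.9},{"tx":0,"ty":0,"tz":0,"twist":0,"grip":0.9},{"tx":0,"ty":0,"tz":3,"twist":0,"grip":0.85},{"tx":0,"ty":0,"tz":5,"twist":0,"grip":0.8},{"tx":0,"ty":0,"tz":5,"twist":0,"grip":0.8},{"tx":0,"ty":0,"tz":4,"twist":0,"grip":0.8},{"tx":0,"ty":0,"tz":2.2,"twist":0,"grip":0.8},{"tx":0,"ty":0,"tz":0,"twist":0,"grip":0.8}]'
```

```text
[ 0.360653   -0.34147974  0.128     ]
time: 31.6
tool_pos: [0.3597, -0.3418, 0.0581]
ee_rot: [-3.139, -0.004, 1.572]
wrist_force: [-0.5, 0.5, 0.3]
width: 0.0754
```

```bash
python3 -m crank '[{"tx":0,"ty":0,"tz":0,"twist":0,"grip":0},{"tx":0,"ty":0,"tz":0,"twist":0,"grip":0},{"tx":0,"ty":0,"tz":0,"twist":0,"grip":0},{"tx":0,"ty":0,"tz":0,"twist":0,"grip":0},{"tx":0,"ty":0,"tz":0,"twist":0,"grip":0}]'
```

```text
time: 32.22
tool_pos: [0.3604, -0.3445, 0.0616]
ee_rot: [3.14, 0.002, 1.571]
wrist_force: [0.7, 0.5, 5.3]
width: 0.0485
```

```bash
python3 -m crank '[{"tx":0,"ty":0,"tz":-3,"twist":0,"grip":0},{"tx":0,"ty":0,"tz":-6,"twist":0,"grip":0},{"tx":0,"ty":0,"tz":-6,"twist":0,"grip":0},{"tx":1,"ty":4.5,"tz":-3,"twist":0,"grip":0},{"tx":2,"ty":5,"tz":0,"twist":0,"grip":0},{"tx":2,"ty":5,"tz":0,"twist":0,"grip":0},{"tx":2,"ty":5,"tz":0,"twist":0,"grip":0},{"tx":2,"ty":5,"tz":0,"twist":0,"grip":0},{"tx":0.5,"ty":5.2,"tz":0,"twist":0,"grip":0},{"tx":0,"ty":0,"tz":0,"twist":0,"grip":0},{"tx":0,"ty":0,"tz":0,"twist":0,"grip":0}]'
python3 - <<'E'
from h import *
o=get_obs(); print(o["tool_pos"])
w=snap("wrist","w15"); np.save("w15.npy",w,allow_pickle=True); s=snap("scene","s15")
for d in cams.outline_of(w,"mill_a")[:3]: print(d["conf"],d["centre"],rect(w,d["region"],.134))
E
```

```text
time: 33.6
tool_pos: [0.656, -0.249, 0.2389]
ee_rot: [-3.139, -0.001, 1.571]
wrist_force: [-0.3, -0.8, -0.4]
width: 0.049
[ 0.65602288 -0.24895427  0.23891281]
0.71 [278.4, 49.7] (array([ 0.656 , -0.1122]), 60, 45, 76.5)
0.64 [273.0, 261.7] (array([ 0.6594, -0.3153]), 157, 104, 70.6)
```

View pics/w15.png

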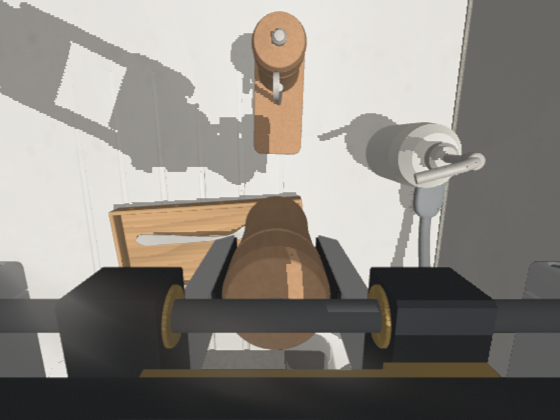

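Mill 1 stands upright with its knob at (279,36), the ring is at (277,85), and the near half of the board is free. I'll bring mill 2 in and lower it.

```bash
python3 -m crank '[{"tx":4,"ty":0.1,"tz":0,"twist":0,"grip":0},{"tx":3.6,"ty":0,"tz":0,"twist":0,"grip":0},{"tx":0,"ty":0,"tz":0,"twist":0,"grip":0},{"tx":0,"ty":0,"tz":4,"twist":0,"grip":0},{"tx":0,"ty":0,"tz":4,"twist":0,"grip":0},{"tx":0,"ty":0,"tz":4,"twist":0,"grip":0},{"tx":0,"ty":0,"tz":2.6,"twist":0,"grip":0},{"tx":0,"ty":0,"tz":1.2,"twist":0,"grip":0},{"tx":0,"ty":0,"tz":0,"twist":0,"grip":0},{"tx":0,"ty":0,"tz":0,"twist":0,"grip":0}]'
python3 - <<'E'
from h import *
s=snap("scene","s16"); print(get_obs()["tool_pos"],get_obs()["wrist_force"]); w=snap("wrist","w16")
cv2.imwrite("pics/s16c.png",cv2.resize(s["frame"][180:320,300:460],None,fx=4,fy=4,interpolation=cv2.INTER_CUBIC)[:,:,::-1])
E
```

```text
time: 35.0
tool_pos: [0.6587, -0.1736, 0.0846]
ee_rot: [3.138, 0.001, 1.57]
wrist_force: [-0.8, -0.3, -1.3]
width: 0.0484
[ 0.65880311 -0.17353441  0.08470883] [-0.15123314 -0.32387875 -2.20883874]
```

View pics/s16c.png

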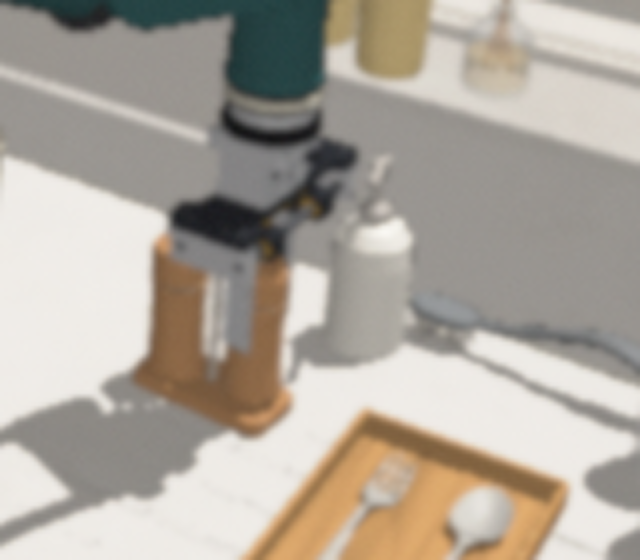

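View pics/w16.png

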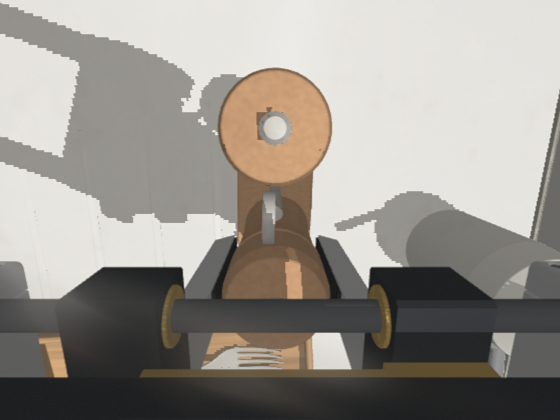

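The two mills stand on each side of the rod, clear of it at (215,320) in the crop. About 9 mm is left.

```bash
python3 -m crank '[{"tx":0.1,"ty":0,"tz":0.5,"twist":0,"grip":0},{"tx":0,"ty":0,"tz":0.3,"twist":0,"grip":0},{"tx":0,"ty":0,"tz":0,"twist":0,"grip":0}]'
python3 -m crank '[{"tx":0,"ty":0,"tz":0.2,"twist":0,"grip":0},{"tx":0,"ty":0,"tz":0,"twist":0,"grip":0}]'
```

```text
time: 35.48
tool_pos: [0.6581, -0.1717, 0.0755]
ee_rot: [3.14, 0.0, 1.571]
wrist_force: [-0.5, 0.7, 3.2]
width: 0.0486
time: 35.72
tool_pos: [0.6581, -0.1717, 0.0755]
ee_rot: [3.14, 0.001, 1.571]
wrist_force: [-3.6, 2.1, 10.1]
width: 0.0487
```

In contact. I'll release it, lift, and draw back towards the robot for a last look.

```bash
python3 -m crank '[{"tx":0,"ty":0,"tz":0,"twist":0,"grip":0.6},{"tx":0,"ty":0,"tz":0,"twist":0,"grip":0.75},{"tx":0,"ty":0,"tz":0,"twist":0,"grip":0.75},{"tx":0,"ty":0,"tz":0,"twist":0,"grip":0.75},{"tx":0,"ty":0,"tz":-3,"twist":0,"grip":0.75},{"tx":0,"ty":0,"tz":-5,"twist":0,"grip":0.75},{"tx":0,"ty":0,"tz":-5,"twist":0,"grip":0.75},{"tx":0,"ty":0,"tz":-5,"twist":0,"grip":0.75},{"tx":-4,"ty":-5,"tz":-3,"twist":0,"grip":0.75},{"tx":-4,"ty":-5,"tz":-3,"twist":0,"grip":0.75},{"tx":-4,"ty":-5,"tz":0,"twist":0,"grip":0.75},{"tx":-3,"ty":-5,"tz":0,"twist":0,"grip":0.75}]'
python3 -m crank '[{"tx":0,"ty":-5,"tz":0,"twist":0,"grip":0.75},{"tx":0,"ty":0,"tz":0,"twist":0,"grip":0.75},{"tx":0,"ty":0,"tz":0,"twist":0,"grip":0.75}]'
python3 - <<'E'
from h import *
w=snap("wrist","w17"); s=snap("scene","s17"); t=snap("top","t17")
for q in ("dinner_fork","dessert_spoon","mill_a","stand","long_tray"):
  for d in cams.outline_of(w,q)[:2]: print(q,round(d["conf"],2),d["centre"],rect(w,d["region"],dict(mill_a=.134,stand=.014,long_tray=.026).get(q,.012)))
cv2.imwrite("pics/s17c.png",cv2.resize(s["frame"][220:380,170:450],None,fx=2.8,fy=2.8,interpolation=cv2.INTER_CUBIC)[:,:,::-1])
E
```

```text
time: 37.22
tool_pos: [0.469, -0.313, 0.3057]
ee_rot: [3.141, 0.001, 1.57]
wrist_force: [1.1, -0.8, -0.2]
width: 0.0706
time: 37.6
tool_pos: [0.4211, -0.3116, 0.3057]
ee_rot: [3.14, 0.0, 1.571]
wrist_force: [-0.2, -0.1, 0.4]
width: 0.0708
dinner_fork 0.73 [367.2, 183.1] (array([ 0.5581, -0.3088]), 194, 26, 1.9)
dessert_spoon 0.57 [402.3, 226.9] (array([ 0.5677, -0.3789]), 201, 39, -0.0)
mill_a 0.83 [479.5, 73.6] (array([ 0.6273, -0.178 ]), 100, 45, 11.7)
mill_a 0.81 [470.8, 20.8] (array([ 0.6242, -0.1236]), 99, 38, 27.2)
stand 0.96 [437.3, 51.6] (array([ 0.6827, -0.1413]), 126, 125, -3.7)
long_tray 0.67 [375.8, 186.1] (array([ 0.5532, -0.3059]), 187, 26, 2.3)
long_tray 0.65 [373.6, 197.7] (array([ 0.5665, -0.3439]), 252, 163, 3.8)
```

View pics/w17.png

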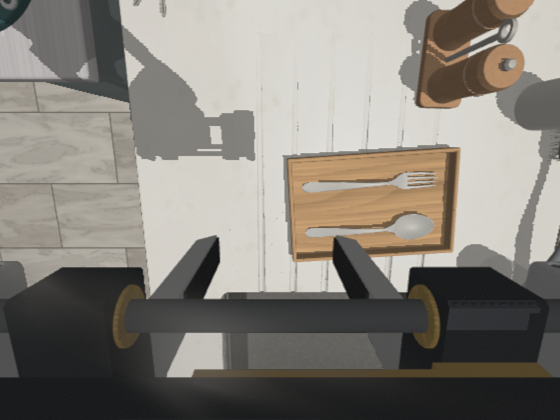

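View pics/s17c.png

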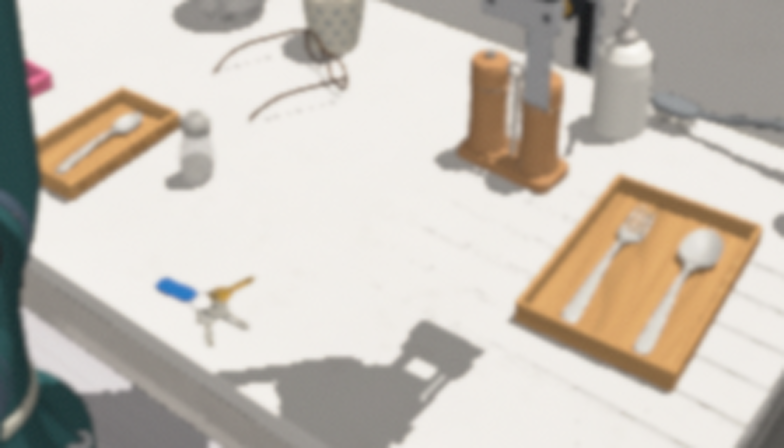

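Everything is in place: fork and spoon are side by side in the long tray, the teaspoon is in the beech tray, both mills are upright on each side of the rod, and the shaker is standing at (196,150) in the crop. The gripper is clear of everything, so I'm handing in.

```bash
python3 - <<'E'
from bench import get_obs, ticket
o=get_obs(); print(o["time"],o["tool_pos"],o["wrist_force"]); print(ticket.close_job())
E
```

```text
38.0 [ 0.42114405 -0.31143     0.30515492] [-0.45272606  0.53361503 -0.16049886]
the job is handed in; nothing more can be done
None
```

The job is done and was handed in at 38 s of the 120 s allowed. The order was fork, big spoon, teaspoon, then the two mills.

**Final state, from the last wrist and scene pictures:**
- **Long tray:** the fork and big spoon lie lengthwise side by side, each about 35 mm to one side of the tray's middle line, clear of the walls and of each other.
- **Short tray:** the teaspoon lies central and lengthwise in the beech tray. The pink look-alike was left alone.
- **Mill stand:** both mills stand upright, one on each side of the rod, about 33 mm from it. Both pressed on the board at release, with at most about 10 N on the wrist.
- **Salt shaker:** it still stands in its place. The gripper was open and free of everything, with about 0 N on the wrist.

**Checks that disagreed:**
- **Long tray position:** the coarser scene camera put the long tray's x about 12 mm short of the wrist camera. I used the wrist value, and the fit confirmed it.
- **Knob heights:** the mill knobs triangulated to about 0.125 m, against 0.130 m in the text.
- **Teaspoon height:** the scene network took the fork for the teaspoon, so I never got the teaspoon's height from two views. I relied on the worktop plane instead, and the grasp confirmed it.

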